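Draw the mould lock key out through its guard and hang it up

TASK

Unlock the mould: back off the bar-handled lock screw on the sloped guard (its thread is left-handed) until the keeper is clear of the key's tab. Then turn the hammer-head key until its head lines up with the slot in the guard plate, draw it out, and hang it by its collar, upright and at rest, between the arms of the fork rack. Do not knock the other loose things on the table about or drop the key.

Things in the scene. Friction and masses are not known exactly. Their poses are not given: they have to be found in the camera images.
- lockbox: Fixed grey stand carrying a sloped steel guard plate (120 mm wide, 8 mm thick, 30 degrees, rising along x). Origin on the table under the slot centre, z up. The stand reaches 70 mm before and 170 mm behind the slot. Under the plate a pocket 22 mm high, open at both y sides, holds the key's head on a seat with a socket 16 mm wide, 24 mm deep for its tail.
- slot (a point): Slot centre on the plate's outer face, 85 mm above the table. Axes: z = outward normal of the plate (30 degrees from vertical, leaning to the robot's side), x = up the slope, y = across. Slot 80 mm long along y, 23 mm wide along x. Plate from x = -60 to +145 mm.
- key: Loose steel hammer-head key, 114 mm long, 0.35 kg. Origin on its axis at the head's underside; z towards the handle. Head z 0 to 12 mm, 70 along x, 14 along y; stem 18 diameter to z 42; collar 46 diameter z 42 to 50; flat handle z 50 to 92, 56 along x, 14 thick along y, so parallel to the head: grip its flat sides at z 70 to 85.
- key_collar (a point): On the key's axis, underside of the collar; axes as the key. One tab on the collar points to +x: out to 39 mm from the axis, 14 mm wide, 6 mm thick. At the start the key is seated square to the plate (leaning up to 5 degrees), collar 12 mm above it, head and handle along the slot's x, tab up the slope between the keeper's prongs.
- key_tail (a point): On the key's axis at the end of its round tail (13 mm diameter), 22 mm below the head's underside; axes as the key. At the start 52 mm below the plate's outer face. The head passes out only when it lies along the slot (slot's y), a quarter turn either way; then draw the key along the slot's z.
- lock_grip (a point): Grip point on the lock screw's axis inside its bar handle; at the start 57 mm above the plate, 105 mm up the slope from the slot. Steel bar 64 mm long, 14 thick, 38 tall: its top is 15 mm beyond this point; a 32 mm boss begins 23 mm below it. z = outward along the screw; the frame turns with the screw; the bar lies 0.65 rad anticlockwise (about z) from its x.
- lock_screw (a joint): Screw angle, rad: 0 = tight (stop), grows as it is turned clockwise seen from above, to 1.45 (stop). Steep left-hand thread: clockwise loosens, screw and keeper rise 8.5 mm per rad. Stays where left; turns with about 0.15 N m. Near 1.0 the keeper (dark bar whose two prongs straddle the key's tab, 3 mm play) is clear above the tab; 1.2 to 1.4 is good.
- fork_seat (a point): Centre of the fork rack's hanging place, at the top of its two level arms, 112 mm above the table. z up, x along the arms away from their open end. Arms 17 mm wide, 8 thick, 26 mm apart, from x = -45 to +55 mm, where an upright as high as the arms stands; at the open end each has an upturned lip 6 mm high (x -45 to -39). Stem goes between, collar rests on top. Fixed.
- block: dark steel guide block 60 x 40 x 45 mm, standing loose on the table near the robot; origin at the centre of its underside; leave it alone.
- plug_a: loose black rubber plug, 36 mm diameter, 35 mm tall, upright; origin at the centre of its underside; leave it alone.
- plug_b: another such rubber plug; leave it alone.
- plug_c: another such rubber plug; leave it alone.
- scraper: loose hand scraper lying on the table, handle along its own x axis; leave it alone.
- mallet: loose hammer lying on the table, handle along its own x axis; leave it alone.
- brush: loose brush lying on the table, handle along its own x axis; leave it alone.
Things that resemble listed ones, but are neither listed nor needed, are in the scene too. Leave any orange or pink look-alike of the part that bears fork_seat alone.

How it is judged:
By the outcome, as a careful person would: the job done as asked, in the order asked, and still so for the second after the job is handed in, with the robot touching nothing.
It also fails if it takes over 67 s, if anything falls off the work surface, if the arm or the gripper's body presses on something with over 40 N, if the wrist force passes 120 N, or if a joint passes its speed limit or range.

ROBOT

A 6-joint arm with a two-finger parallel gripper is mounted at the origin on the work surface. World frame = base frame: x ahead of the robot, y to its left, z up, the work surface at z = 0. Lengths are in m, angles in rad, forces in N, time in s.
With the tool pointing down it reaches from about 0.225 to 0.875 m from the base axis. Payload 3.4 kg.
Tool frame: the origin (TCP) lies at the very end of the fingers, on their centre line; the grasp point (between the pads) lies manip.hold_point_z behind it (manip.hold_point_z is the distance from the TCP to the grasp point, in m); x points along the fingers, y is the direction in which the jaws open and shut, and the axes are right-handed (so a half turn about x gives the same grasp; the last joint's range is limited). The gripper opens to 85 mm and grips with 20 to 120 N. Pads are 22 mm wide; open, the fingers measure 114 mm over their backs; the gripper's body (76 mm by 85 mm) begins 54 mm behind the grasp point. The pads swing forward as they close: fully open they stand 13 mm farther back than shut.
Start: joints at [-1.301, 0.276, 1.505, -0, 1.361, -0.121], TCP at [0.219, -0.532, 0.231] pointing down, gripper open.
Joint ranges: [-2.89, 2.89], [-0.75, 2.08], [0.22, 2.7], [-1.18, 4.32], [0.11, 2.71], [-2.7, 2.7]. Speed limits (rad/s): [2.57, 2.57, 3.14, 3.14, 3.14, 3.14].

INTERFACE

Orientations are given as a unit quaternion [w, x, y, z].
In Python, from rig import manip gives the robot as it stands.
- The arm moves only by the tool step_arm, never from a script. Its argument "targets" is a list of rows, each a list of 2 entries, a list of its own where there are three numbers: the shift along the tool's x, y, z in mm, then the turn about the tool's x in degrees. A call has 1 to 20 rows; each row is the pose to reach, as a shift and turn from the pose commanded when the call began, along the tool's axes at that moment; what a row does not reach only later rows make up. A row lasts 1/10 s, in which the tool goes at most 50 mm and 8.59 degrees, less where a joint would pass 70% of its speed; a pose out of reach is approached as far as the arm can. A call with a gripper value outside its range is refused whole. "grip" is the closure, from 0 (fully open) to 1 (shut), set as the call begins (left out, the last holds). The fingers move at their own pace and stop on an object; "grip_force" is the grip in N (left out, the last holds). Time passes only in rows, so rows that repeat a pose let the fingers close. It gives the time, the measured TCP pose, the force and the opening at its end, in the units of the state.
- manip.get_state(): the state, without advancing time (a new reading comes with each control period).
- manip.get_image(name): name is "scene" or "top" or "wrist"; returns a dict with "image" (400x640x3 uint8, red, green, blue), "fx", "fy", "cx", "cy" (pixels), "pose" (4x4, takes a point from camera to world coordinates). Camera axes: x right, y down, z forward; pixel columns grow to the right and rows downward; lengths in m; the calibration is good to about 2 mm. A picture is of the moment at which its call begins. There is no depth.
- manip.sign_off(): hands the job in, once; it reports no verdict.
Trained networks look in a picture, given as the dict that the camera call returned (one of the last four; its "shot" number tells which), for a name from the list of things; names that differ only in an ending like _2 or _b are one class to them, and where a whole thing is asked for, a point or a joint stands for the part that bears it (a point fixed in the world has none). Each returns a list of dicts, best first, with "confidence" (0 to 1); they miss things now and then, are a little off and sometimes report something else, mostly with a low value. They report only what shows in the picture. A call takes as long as a camera call. They do not tell look-alikes from the thing itself.
- manip.search_frame(picture, thing): "xyz" ([x, y, z] in m, in world coordinates, good to about 4 mm: the middle of the surface that is visible of it).
- manip.regions_of(picture, thing): "region" (400x640 bool, what is visible of it).
The state is a dict: "clock": time; "qpos": joint angles; "qd": joint speeds; "effort": joint torques, N m; "position": TCP position; "ee_rot": TCP orientation; "contact_force": force on the tool from outside, world axes, zero at the start; "moment": the same for the moment, N m; "width": finger opening in m.
Only numpy, scipy, OpenCV 4.12 (cv2) and the standard library are available. Lean on these libraries where they do the work, as an engineer would, in place of code of your own. Each camera call takes 0.05 s, during which the arm holds its last target.

## Working session

There is one attempt and no reset: what is moved stays moved. The work goes in short steps, Python scripts to look and compute and a tool call to move; the robot and the scene stay as the last step left them, time stands still between calls to the robot, and variables do not carry over. Pictures are saved under pics/ and viewed, and the job is handed in when it is done.

Besides the shell and the picture viewer there is one more tool, called after "Call:" by a JSON object that holds its "method" and its "body", one argument or row to a line. step_arm: Moves the arm, as the interface text tells. Its arguments: {"type":"object","properties":{"targets":{"type":"array"},"grip":{"type":"number"},"grip_force":{"type":"number"}},"required":["targets"]}

```bash
ls; mkdir -p pics
python3 - <<'E'
from rig import manip
import cv2
print(manip.get_state()); print(manip.hold_point_z)
for n in ["scene","top","wrist"]:
    p=manip.get_image(n); cv2.imwrite(f"pics/{n}0.png",p["image"][:,:,::-1])
    print(n,p["fx"],p["cx"],p["cy"],p["pose"].round(3).tolist())
E
```

```text
pics
{'clock': 0.0, 'qpos': array([-1.30098620e+00,  2.76616185e-01,  1.50612204e+00,  6.15114690e-06,
        1.36069284e+00, -1.21019796e-01]), 'qd': array([ 4.35345511e-04, -1.05371008e-03, -1.22721316e-03,  6.91532209e-05,
        7.63245805e-04,  1.27275729e-03]), 'effort': array([-1.23937871e-04, -4.16775155e+01, -2.45804054e+01,  2.44890094e-05,
        1.12072629e-02, -1.23880247e-05]), 'position': array([ 0.21889702, -0.53114347,  0.23043204]), 'ee_rot': array([-0.13665264, -0.69360215, -0.13794931,  0.69369453]), 'contact_force': array([-0.51317555, -0.19305853,  0.61387956]), 'moment': array([-2.35070796e-03, -4.39743624e-05,  2.61694681e-02]), 'width': 0.08537608469548041}
0.0187
scene 402.725515053718 315.10158356516695 196.87643619651195 [[0.248, 0.606, -0.756, 1.385], [0.969, -0.169, 0.182, -0.157], [-0.018, -0.777, -0.629, 0.906], [0.0, 0.0, 0.0, 1.0]]
top 502.2168393651353 316.6711841081135 199.3566698542751 [[0.003, -0.99, 0.143, 0.174], [-1.0, -0.002, 0.004, 0.063], [-0.004, -0.143, -0.99, 2.003], [0.0, 0.0, 0.0, 1.0]]
wrist 351.72863280070317 319.20837873875934 197.94593173549168 [[0.381, -0.884, -0.271, 0.288], [-0.924, -0.365, -0.11, -0.504], [-0.001, 0.293, -0.956, 0.374], [0.0, 0.0, 0.0, 1.0]]
```

View pics/scene0.png

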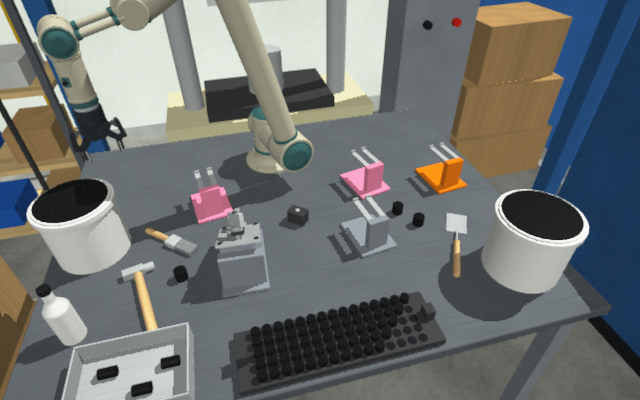

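View pics/top0.png

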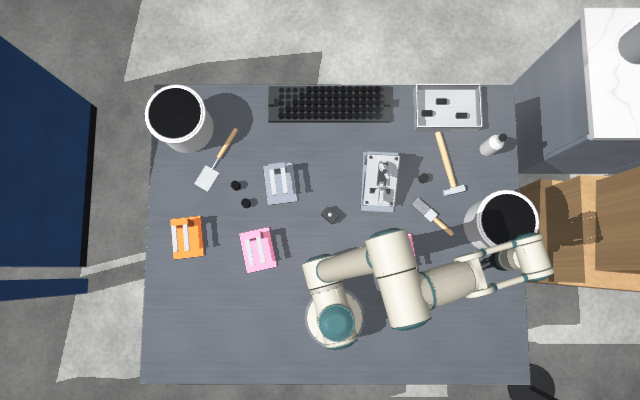

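View pics/wrist0.png

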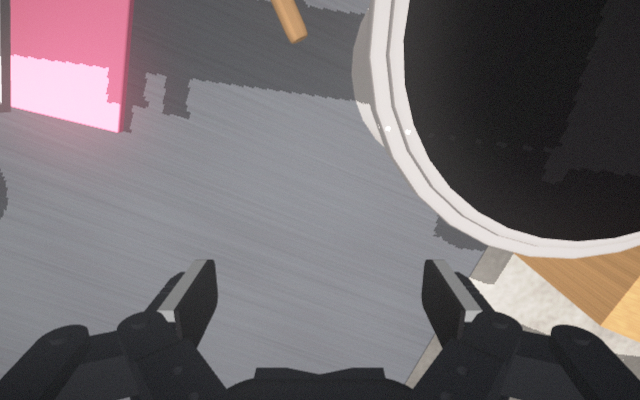

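The scene picture shows the grey lockbox at (240,250). The fork candidates are pink (212,205), pink (370,178), orange (441,172) and grey (370,230). By the description the grey one is the right fork, and the rest are look-alikes.

```bash
cat > h.py <<'E'
import numpy as np, cv2
from rig import manip
from scipy.spatial.transform import Rotation as R
def proj(p,X):
    X=np.atleast_2d(X); T=np.linalg.inv(p["pose"]); c=X@T[:3,:3].T+T[:3,3]
    return np.c_[p["fx"]*c[:,0]/c[:,2]+p["cx"], p["fy"]*c[:,1]/c[:,2]+p["cy"]]
def ray(p,u,v):
    d=np.array([(u-p["cx"])/p["fx"],(v-p["cy"])/p["fy"],1.]); return p["pose"][:3,3], p["pose"][:3,:3]@d
def atz(p,u,v,z):
    o,d=ray(p,u,v); return o+d*(z-o[2])/d[2]
def crop(p,name,u0,v0,u1,v1,k):
    im=p["image"][v0:v1,u0:u1,::-1]; cv2.imwrite(f"pics/{name}.png",cv2.resize(im,None,fx=k,fy=k,interpolation=cv2.INTER_CUBIC))
def tool(st):
    q=st["ee_rot"]; return R.from_quat([q[1],q[2],q[3],q[0]])
E
python3 - <<'E'
from h import *
for n in ["scene","top"]:
    p=manip.get_image(n)
    for t in ["lockbox","key","lock_grip","fork_seat","key_collar","slot","block","plug_a","mallet","brush","scraper"]:
        try: print(n,t,[(r["xyz"].round(3).tolist() if hasattr(r["xyz"],"round") else r["xyz"],round(float(r["confidence"]),2)) for r in manip.search_frame(p,t)[:5]])
        except Exception as e: print(n,t,e)
    if n=="scene": crop(p,"scene_lb",190,185,410,305,3.6)
    else: crop(p,"top_lb",250,140,450,290,4)
E
```

```text
scene lockbox [([0.6288, -0.1794, 0.0902], 0.88)]
scene key []
scene lock_grip [([0.5671, -0.176, 0.1904], 0.86)]
scene fork_seat [([0.2983, -0.2542, 0.034], 0.87), ([0.3077, 0.2966, 0.0289], 0.79), ([0.3576, 0.5764, 0.0221], 0.78), ([0.5736, 0.2064, 0.0182], 0.66)]
scene key_collar [([0.5775, 0.2059, 0.0191], 0.69)]
scene slot [([0.5531, -0.1779, 0.1431], 0.79)]
scene block [([0.4094, 0.0168, 0.0387], 0.53)]
scene plug_a [([0.5261, 0.3917, 0.0339], 0.57), ([0.5628, -0.1732, 0.1885], 0.47), ([0.5602, -0.177, 0.1419], 0.33)]
scene mallet [([0.5749, -0.4549, 0.0246], 0.62)]
scene brush [([0.4138, -0.3725, 0.0163], 0.61)]
scene scraper [([0.5826, 0.4936, 0.0021], 0.82)]
top lockbox [([0.5299, -0.1614, 0.1042], 0.65)]
top key [([0.4695, -0.1688, 0.1183], 0.51)]
top lock_grip [([0.5511, -0.1753, 0.1971], 0.55), ([0.4702, -0.1728, 0.1191], 0.42)]
top fork_seat [([0.3088, 0.5689, 0.013], 0.88), ([0.518, 0.2196, 0.0082], 0.77), ([0.2612, 0.2977, 0.004], 0.74)]
top key_collar []
top slot []
top block [([0.3927, 0.0181, 0.0439], 0.49)]
top plug_a [([0.5488, -0.3529, 0.0352], 0.63), ([0.5161, 0.3938, 0.0364], 0.46)]
top mallet [([0.5815, -0.454, 0.0198], 0.65), ([0.5206, 0.2224, 0.0107], 0.46)]
top brush [([0.4054, -0.3709, 0.0161], 0.8)]
top scraper [([0.5721, 0.502, 0.0052], 0.63)]
```

View pics/scene_lb.png

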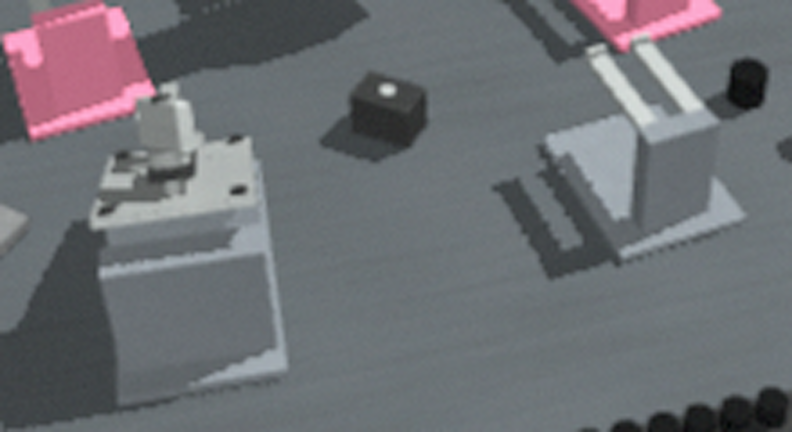

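View pics/top_lb.png

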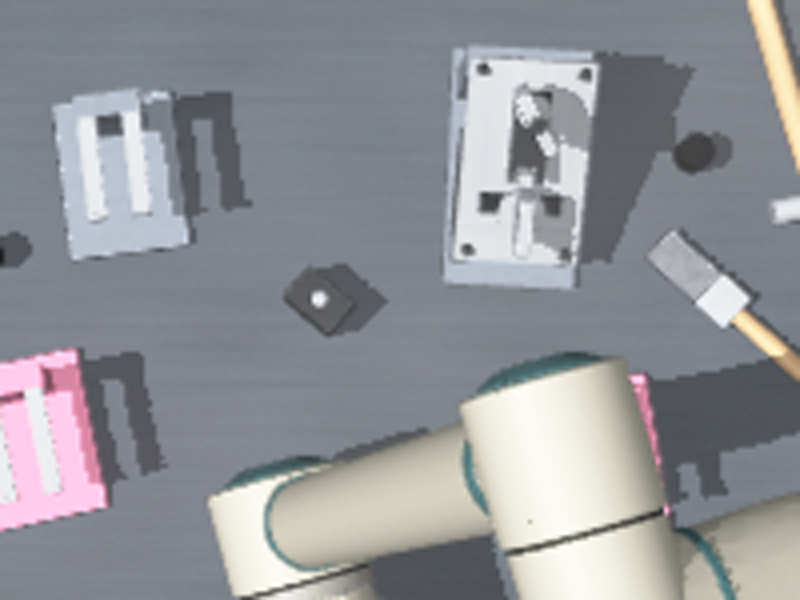

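```bash
cat >> h.py <<'E'
def plan(pos,jaw_deg,st=None):
    """shift (mm, tool axes) and turn (deg) for TCP pos and horizontal jaw direction (mod 180)"""
    st=st or manip.get_state(); T=tool(st).as_matrix()
    s=T.T@(np.array(pos)-st["position"])*1000
    y=T[:,1]; cur=np.degrees(np.arctan2(y[1],y[0]))
    # turn about tool x (down): positive turn -> yaw decreases
    d=-(jaw_deg-cur); d=(d+90)%180-90
    return s.round(1), round(d,1), round(cur,1)
E
python3 - <<'E'
from h import *
st=manip.get_state();print(tool(st).as_matrix().round(3).tolist())
print(plan((0.40,-0.17,0.36),90))
E
```

```text
[[0.0, 0.381, -0.925], [-0.0, -0.925, -0.381], [-1.0, 0.0, 0.0]]
(array([-128.7, -265.5, -305.1]), np.float64(22.4), np.float64(-67.6))
```

Call:
{"method": "step_arm", "body": {
  "targets": [
    [[-130,0,0],0],
    [[-130,0,0],0],
    [[-130,0,0],0],
    [[-130,-265,-330],22.4],
    [[-130,-265,-330],22.4],
    [[-130,-265,-330],22.4],
    [[-130,-265,-330],22.4],
    [[-130,-265,-330],22.4],
    [[-130,-265,-330],22.4],
    [[-130,-265,-330],22.4],
    [[-130,-265,-330],22.4],
    [[-130,-265,-330],22.4],
    [[-130,-265,-330],22.4],
    [[-130,-265,-330],22.4]
  ]
}}

```text
clock: 2.75
position: [0.4231, -0.1609, 0.3614]
ee_rot: [-0.001, -0.707, -0.0, 0.707]
contact_force: [0.0, -0.4, 0.2]
width: 0.0855
```

Run:
```python
from h import *
st=manip.get_state();print(st["clock"],st["position"],st["qpos"])
p=manip.get_image("wrist"); cv2.imwrite("pics/w1.png",p["image"][:,:,::-1])
print(p["pose"].round(3).tolist())
for t in ["lockbox","key","lock_grip","key_collar","slot"]:
    print(t,[(np.round(r["xyz"],3).tolist(),round(float(r["confidence"]),2)) for r in manip.search_frame(p,t)[:3]])
```

```text
2.75 [ 0.42311327 -0.1609254   0.36136088] [-5.16495540e-01  3.77951137e-02  1.48515289e+00 -1.05745237e-03
  1.61839729e+00  1.05290651e+00]
[[0.002, -0.956, -0.293, 0.498], [-1.0, -0.001, -0.002, -0.161], [0.001, 0.293, -0.956, 0.504], [0.0, 0.0, 0.0, 1.0]]
lockbox [([0.521, -0.177, 0.109], 0.87)]
key [([0.479, -0.176, 0.117], 0.56)]
lock_grip [([0.544, -0.176, 0.198], 0.89), ([0.478, -0.171, 0.121], 0.73)]
key_collar [([0.475, -0.174, 0.122], 0.76)]
slot [([0.406, 0.016, 0.043], 0.72), ([0.518, 0.195, 0.009], 0.67), ([0.529, -0.176, 0.116], 0.64)]
```

View pics/w1.png

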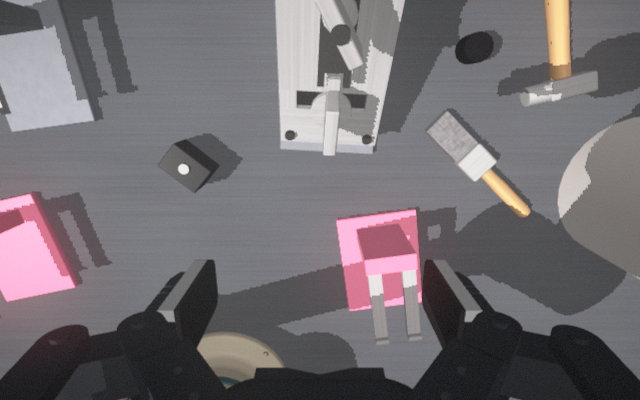

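Call:
{"method": "step_arm", "body": {
  "targets": [
    [[-20,12,-85],0],
    [[-20,12,-85],0],
    [[-20,12,-85],0],
    [[-20,12,-85],0]
  ]
}}

```text
clock: 3.45
position: [0.5082, -0.1736, 0.3805]
ee_rot: [0.0, -0.706, 0.0, 0.708]
contact_force: [-0.1, -0.1, -0.1]
width: 0.0855
```

Run:
```python
from h import *
import pickle
st=manip.get_state();print(st["clock"],st["position"])
p=manip.get_image("wrist"); cv2.imwrite("pics/w2.png",p["image"][:,:,::-1]); pickle.dump(p,open("w2.pkl","wb"))
crop(p,"w2c",200,0,440,180,3.3)
for t in ["key","lock_grip","key_collar"]:
    print(t,[(np.round(r["xyz"],3).tolist(),round(float(r["confidence"]),2)) for r in manip.search_frame(p,t)[:3]])
```

```text
3.45 [ 0.50817531 -0.17360984  0.38053789]
key [([0.481, -0.175, 0.117], 0.57), ([0.525, 0.193, 0.006], 0.39)]
lock_grip [([0.556, -0.173, 0.195], 0.81)]
key_collar [([0.481, -0.18, 0.119], 0.22)]
```

View pics/w2.png

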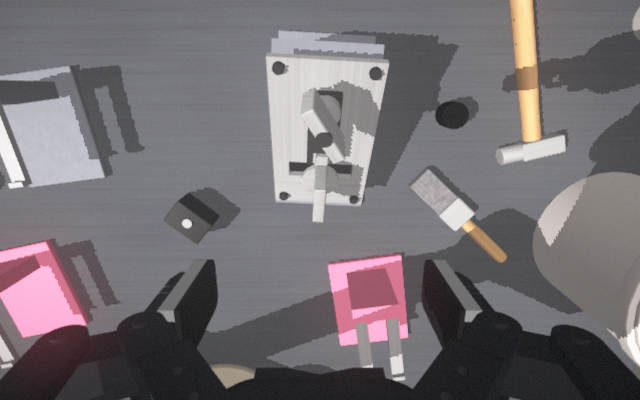

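View pics/w2c.png

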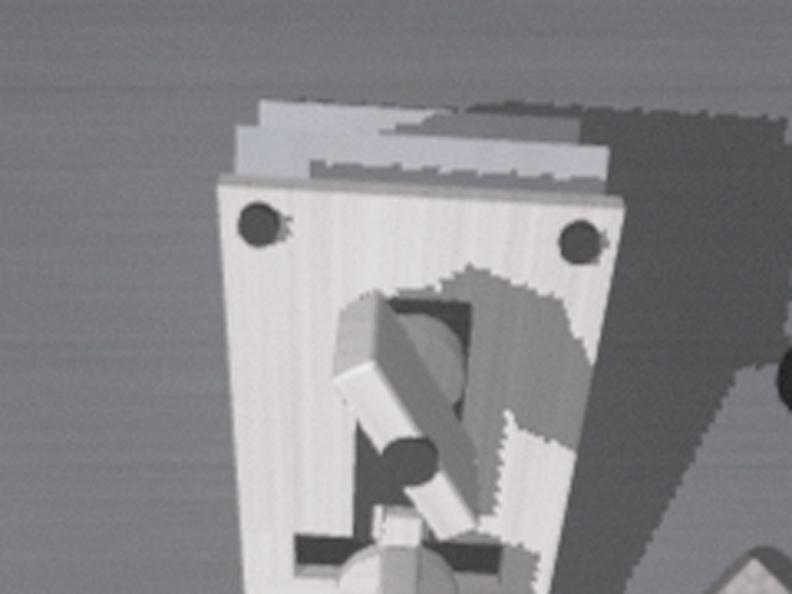

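```bash
cat >> h.py <<'E'
def slotT(x,y,yaw):
    c,s=np.cos(np.pi/6),np.sin(np.pi/6)
    Rm=R.from_euler('z',yaw).as_matrix()@np.array([[c,0,-s],[0,1,0],[s,0,c]])
    return Rm,np.array([x,y,0.085])
E
cat > fit.py <<'E'
from h import *
import pickle
from scipy.optimize import least_squares
p=pickle.load(open("w2.pkl","rb"))
P=np.array([[145,60,0],[145,-60,0],[-60,60,0],[-60,-60,0],[11.5,40,0],[-11.5,40,0],[11.5,-40,0],[-11.5,-40,0]])/1000
U=np.array([[266.7,56.4],[388.8,63.6],[276,201],[362,206],[289.7,162.1],[289.7,174.2],[352.1,165.2],[352.1,175.8]])
def f(q):
    Rm,t=slotT(*q); return (proj(p,P@Rm.T+t)-U).ravel()
r=least_squares(f,[0.48,-0.17,-.05],loss="soft_l1")
print(r.x,np.degrees(r.x[2]));print(f(r.x).reshape(-1,2).round(1).tolist())
np.save("slot.npy",r.x)
Rm,t=slotT(*r.x)
for a in [(0,0,62),(28,0,62),(-28,0,62),(0,0,20),(105,0,57),(105,0,72),(105+32*np.cos(.65),32*np.sin(.65),72),(105-32*np.cos(.65),-32*np.sin(.65),72)]:
    X=Rm@np.array(a)/1000+t; print(a,X.round(4),proj(p,X).round(1))
E
python3 fit.py
```

```text
[ 0.48507063 -0.17640336 -0.05038095] -2.8866160466162594
[[-0.5, 0.5], [0.7, -0.1], [0.1, -1.2], [-0.2, -2.1], [-0.3, -0.3], [0.1, 1.0], [1.3, -0.2], [-0.8, 2.4]]
(0, 0, 62) [ 0.4541 -0.1748  0.1387] [[319.8 206.7]]
(28, 0, 62) [ 0.4783 -0.1761  0.1527] [[321.  189.8]]
(-28, 0, 62) [ 0.4299 -0.1736  0.1247] [[318.8 222. ]]
(0, 0, 20) [ 0.4751 -0.1759  0.1023] [[320.6 181.2]]
(105, 0, 57) [ 0.5474 -0.1795  0.1869] [[324.9 129.2]]
(105, 0, 72) [ 0.5399 -0.1792  0.1999] [[324.7 139. ]]
(np.float64(130.47468155356978), np.float64(19.365964983553265), 72) [ 0.5629 -0.1609  0.2126] [[303.8 114.2]]
(np.float64(79.52531844643022), np.float64(-19.365964983553265), 72) [ 0.5169 -0.1974  0.1871] [[343.2 161.1]]
```

Run:
```python
from h import *
print(plan((0.545,-0.1795,0.25),-59.5),plan((0.545,-0.1795,0.174),-59.5))
```

```text
(array([131.5,   6.5, -38.1]), np.float64(-30.6), np.float64(-90.1)) (array([207.5,   6.5, -38.1]), np.float64(-30.6), np.float64(-90.1))
```

Call:
{"method": "step_arm", "body": {
  "targets": [
    [[130,6.5,-38],-30.6],
    [[130,6.5,-38],-30.6],
    [[130,6.5,-38],-30.6],
    [[130,6.5,-38],-30.6],
    [[130,6.5,-38],-30.6],
    [[130,6.5,-38],-30.6]
  ],
  "grip": 0.5,
  "grip_force": 25
}}

```text
clock: 4.25
position: [0.546, -0.1796, 0.2523]
ee_rot: [0.186, 0.683, 0.185, -0.682]
contact_force: [0.0, -0.0, 1.1]
width: 0.043
```

Run:
```python
from h import *
p=manip.get_image("wrist"); cv2.imwrite("pics/w3.png",p["image"][:,:,::-1])
print(plan((0.545,-0.1795,0.174),-59.5))
```

```text
(array([78.7, -1. ,  1.1]), np.float64(-0.0), np.float64(-59.5))
```

View pics/w3.png

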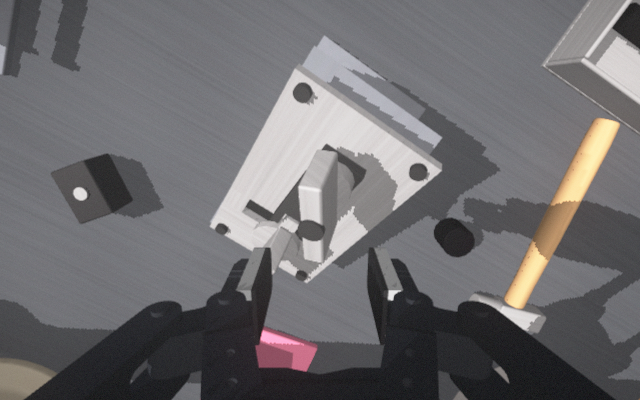

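The wrist view shows the bar upright in the picture at column 316, midway between the fingers at 250 and 385. I'll lower the tool so the fingers straddle it.

Call:
{"method": "step_arm", "body": {
  "targets": [
    [[40,-1,1],0],
    [[78,-1,1],0],
    [[78,-1,1],0],
    [[78,-1,1],0]
  ]
}}

```text
clock: 4.7
position: [0.5452, -0.1794, 0.1745]
ee_rot: [0.187, 0.682, 0.186, -0.682]
contact_force: [-0.7, -0.5, 0.1]
width: 0.043
```

Call:
{"method": "step_arm", "body": {
  "targets": [
    [[0,0,0],0],
    [[0,0,0],0],
    [[0,0,0],0],
    [[0,0,0],0]
  ],
  "grip": 0.75
}}

```text
clock: 5.1
position: [0.5457, -0.179, 0.1751]
ee_rot: [0.187, 0.683, 0.186, -0.681]
contact_force: [-1.2, 3.0, 5.9]
width: 0.0216
```

Run:
```python
from h import *
p=manip.get_image("wrist"); cv2.imwrite("pics/w4.png",p["image"][:,:,::-1])
st=manip.get_state();print(st["position"],st["contact_force"],st["width"])
q=np.load("slot.npy");Rm,t=slotT(*q)
for a in [0,.3,.6,.9,1.2,1.35]:
    th=.65-a; jaw=np.degrees(np.arctan2(np.cos(th),-.866*np.sin(th))+q[2]); 
    X=Rm@(np.array([105,0,62+8.5*a])/1000)+t-[0,0,.0187]
    print(a,X.round(4),plan(X,jaw))
```

```text
[ 0.54566228 -0.17905648  0.17496279] [-0.91422268  2.76638128  6.35094735] 0.02166688478181612
0 [ 0.5449 -0.1794  0.1725] (array([ 2.5, -0.1,  0.8]), np.float64(0.1), np.float64(-59.4))
0.3 [ 0.5437 -0.1794  0.1747] (array([ 0.3, -0.8,  1.9]), np.float64(15.9), np.float64(-59.4))
0.6 [ 0.5424 -0.1793  0.1769] (array([-2. , -1.5,  2.9]), np.float64(31.0), np.float64(-59.4))
0.9 [ 0.5411 -0.1792  0.1791] (array([-4.2, -2.2,  4. ]), np.float64(45.9), np.float64(-59.4))
1.2 [ 0.5398 -0.1792  0.1813] (array([-6.4, -2.9,  5.1]), np.float64(61.4), np.float64(-59.4))
1.35 [ 0.5392 -0.1791  0.1824] (array([-7.5, -3.2,  5.6]), np.float64(69.6), np.float64(-59.4))
```

View pics/w4.png

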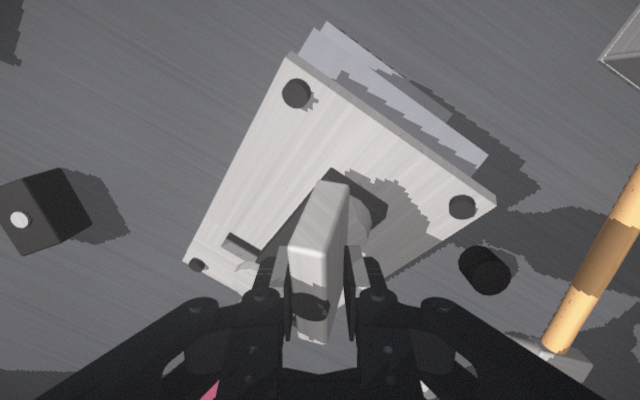

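Call:
{"method": "step_arm", "body": {
  "targets": [
    [[1,-0.3,1],7],
    [[0.3,-0.8,1.9],14],
    [[-0.7,-1.1,2.3],21],
    [[-1.7,-1.3,2.7],28],
    [[-2.5,-1.6,3.2],35],
    [[-3.2,-1.9,3.7],42],
    [[-3.2,-1.9,3.7],42]
  ]
}}

```text
clock: 5.85
position: [0.5406, -0.178, 0.1774]
ee_rot: [-0.072, 0.704, -0.07, -0.703]
contact_force: [-2.6, 4.2, 4.0]
width: 0.0213
```

Run:
```python
from h import *
p=manip.get_image("wrist"); cv2.imwrite("pics/w5.png",p["image"][:,:,::-1])
st=manip.get_state();print(st["position"],st["contact_force"],st["moment"],st["width"])
q=np.load("slot.npy");Rm,t=slotT(*q)
for a in [.9,1.2,1.35]:
    th=.65-a; jaw=np.degrees(np.arctan2(np.cos(th),-.866*np.sin(th))+q[2]); 
    X=Rm@(np.array([105,0,62+8.5*a])/1000)+t-[0,0,.0187]
    print(a,X.round(4),plan(X,jaw))
```

```text
[ 0.54065379 -0.1780531   0.1773604 ] [-1.9979238   4.58005124  4.16136033] [0.66580444 0.18430943 0.06863635] 0.021485523199231957
0.9 [ 0.5411 -0.1792  0.1791] (array([-1.8,  1.1, -0.7]), np.float64(3.9), np.float64(-101.4))
1.2 [ 0.5398 -0.1792  0.1813] (array([-4. ,  1.2,  0.6]), np.float64(19.4), np.float64(-101.4))
1.35 [ 0.5392 -0.1791  0.1824] (array([-5.1,  1.3,  1.2]), np.float64(27.6), np.float64(-101.4))
```

View pics/w5.png

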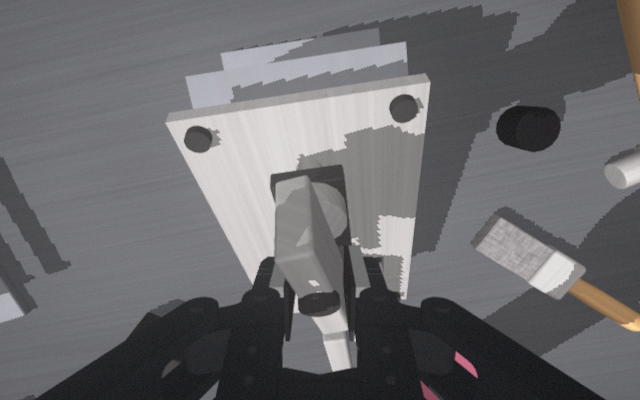

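Call:
{"method": "step_arm", "body": {
  "targets": [
    [[-1.8,1.1,-0.5],7],
    [[-2.8,1.2,0],14],
    [[-4,1.2,0.6],21],
    [[-4.6,1.3,1],28],
    [[-4.6,1.3,1],28]
  ]
}}

```text
clock: 6.4
position: [0.5387, -0.1756, 0.1824]
ee_rot: [0.242, -0.664, 0.236, 0.667]
contact_force: [-3.2, 11.6, 9.2]
width: 0.0215
```

Run:
```python
from h import *
p=manip.get_image("wrist"); cv2.imwrite("pics/w6.png",p["image"][:,:,::-1])
st=manip.get_state();print(st["position"],st["contact_force"],st["moment"],st["width"],st["qpos"])
p=manip.get_image("scene"); crop(p,"s6",190,185,310,305,5)
```

```text
[ 0.53870446 -0.17558291  0.18239113] [-3.52920109 12.34452045 10.4726831 ] [2.29654074 0.14451203 0.50890366] 0.021369400624140604 [-0.44282473  0.29649749  1.6004768   0.00805241  1.24886558  1.81269014]
```

View pics/w6.png

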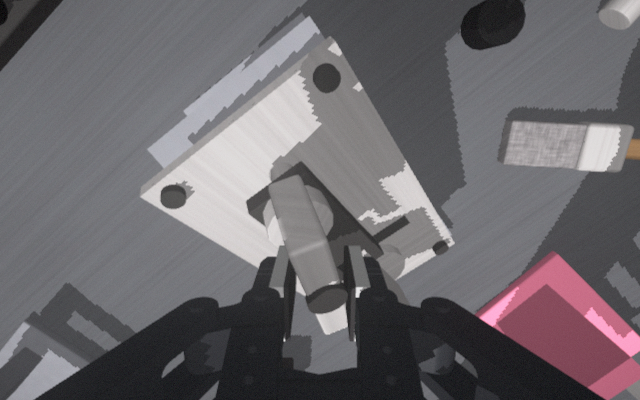

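Call:
{"method": "step_arm", "body": {
  "targets": [
    [[-1,0,0],0],
    [[-1,0,0],0],
    [[-1,0,0],0]
  ],
  "grip": 0.5
}}

```text
clock: 6.8
position: [0.5397, -0.1812, 0.1821]
ee_rot: [-0.238, 0.666, -0.239, -0.665]
contact_force: [-0.7, -0.8, -0.4]
width: 0.0428
```

Run:
```python
from h import *
p=manip.get_image("wrist"); cv2.imwrite("pics/w7.png",p["image"][:,:,::-1])
st=manip.get_state();print(st["position"],st["contact_force"],st["moment"],st["width"])
q=np.load("slot.npy");Rm,t=slotT(*q)
im=p["image"][:,:,::-1].copy()
for a,c in [(1.0,(0,0,255)),(1.3,(0,255,0))]:
    th=.65-a; 
    Q=[[105+s*32*np.cos(th)-e*7*np.sin(th),s*32*np.sin(th)+e*7*np.cos(th),72+8.5*a] for s,e in [(1,1),(1,-1),(-1,-1),(-1,1)]]
    u=proj(p,np.array(Q)/1000@Rm.T+t); cv2.polylines(im,[u.round().astype(int)],True,c,1)
for a in [1.0,1.15,1.25]:
    th=.65-a; jaw=np.degrees(np.arctan2(np.cos(th),-.866*np.sin(th))+q[2]); 
    X=Rm@(np.array([105,0,62+8.5*a])/1000)+t-[0,0,.0187]
    print(a,X.round(4),plan(X,jaw))
cv2.imwrite("pics/w7o.png",im)
```

```text
[ 0.53962292 -0.18112289  0.1820066 ] [ 0.71558893  0.03790618 -0.24173484] [-0.01266659  0.00756671  0.01622469] 0.04275279881381858
1.0 [ 0.5407 -0.1792  0.1799] (array([ 2.2, -2.2,  0.4]), np.float64(-19.0), np.float64(-129.4))
1.15 [ 0.54   -0.1792  0.181 ] (array([ 1. , -1.8,  0.9]), np.float64(-11.2), np.float64(-129.4))
1.25 [ 0.5396 -0.1792  0.1817] (array([ 0.3, -1.5,  1.3]), np.float64(-5.9), np.float64(-129.4))
```

View pics/w7o.png

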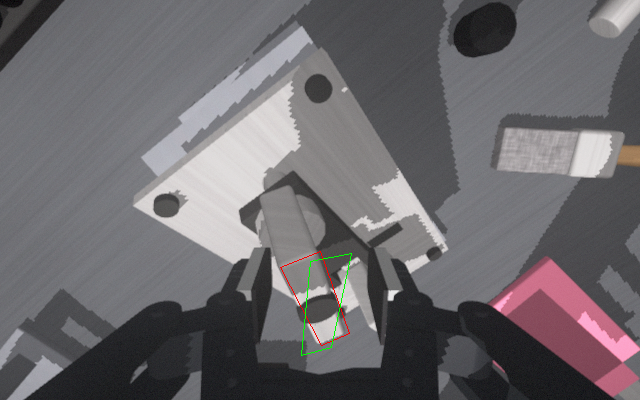

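Call:
{"method": "step_arm", "body": {
  "targets": [
    [[1,-2,0.4],-8],
    [[1,-2,0.4],-16],
    [[1,-2,0.4],-19],
    [[1,-2,0.4],-19]
  ]
}}

```text
clock: 7.25
position: [0.5405, -0.1791, 0.1809]
ee_rot: [0.125, -0.696, 0.126, 0.696]
contact_force: [0.4, 0.6, -0.9]
width: 0.0428
```

Call:
{"method": "step_arm", "body": {
  "targets": [
    [[0,0,0],0],
    [[0,0,0],0],
    [[0,0,0],0],
    [[-0.5,0,0.3],7],
    [[-1.2,0,0.6],14],
    [[-1.8,0,0.9],20],
    [[-1.8,0,0.9],24],
    [[-1.8,0,0.9],24]
  ],
  "grip": 0.8
}}

```text
clock: 8.05
position: [0.5391, -0.1745, 0.184]
ee_rot: [0.269, -0.654, 0.265, 0.656]
contact_force: [-4.5, 6.8, 8.1]
width: 0.0173
```

```bash
cat > ov.py <<'E'
from h import *
import sys
n=sys.argv[1]
p=manip.get_image("wrist")
st=manip.get_state();print(st["position"],st["contact_force"],st["moment"],st["width"])
q=np.load("slot.npy");Rm,t=slotT(*q)
im=p["image"][:,:,::-1].copy()
for a,c in [(1.0,(0,0,255)),(1.3,(0,255,0))]:
    th=.65-a; 
    Q=[[105+s*32*np.cos(th)-e*7*np.sin(th),s*32*np.sin(th)+e*7*np.cos(th),72+8.5*a] for s,e in [(1,1),(1,-1),(-1,-1),(-1,1)]]
    u=proj(p,np.array(Q)/1000@Rm.T+t); cv2.polylines(im,[u.round().astype(int)],True,c,1)
cv2.imwrite(f"pics/{n}.png",im)
E
python3 ov.py w8
```

```text
[ 0.53907334 -0.17449387  0.18397686] [-3.3055869   6.64143527  7.94384965] [ 2.87989712 -0.52582803  1.23635291] 0.01758224920161667
```

View pics/w8.png

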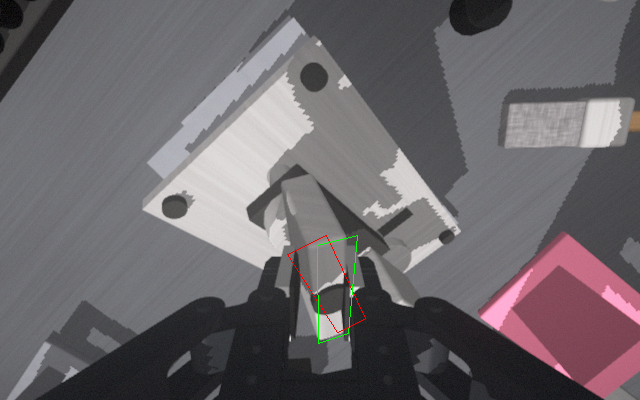

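Call:
{"method": "step_arm", "body": {
  "targets": [
    [[-1,0,0],0],
    [[-1,0,0],0],
    [[-1,0,0],0]
  ],
  "grip": 0.5
}}

```text
clock: 8.4
position: [0.5395, -0.1791, 0.1839]
ee_rot: [-0.267, 0.655, -0.268, -0.654]
contact_force: [-0.0, -0.1, 0.1]
width: 0.0427
```

```bash
python3 ov.py w9
python3 - <<'E'
from h import *
p=manip.get_image("scene"); crop(p,"s9",190,185,310,285,6)
E
```

```text
[ 0.53951489 -0.17905809  0.1838099 ] [-0.3557776   0.22037816 -0.89150967] [ 0.01852762  0.0165038  -0.00389518] 0.04289114802840609
```

View pics/w9.png

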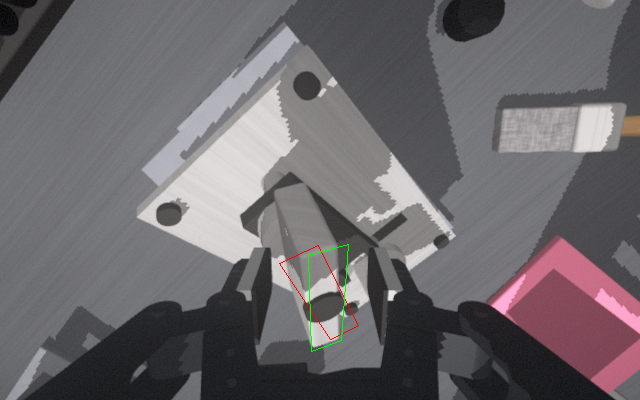

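View pics/s9.png

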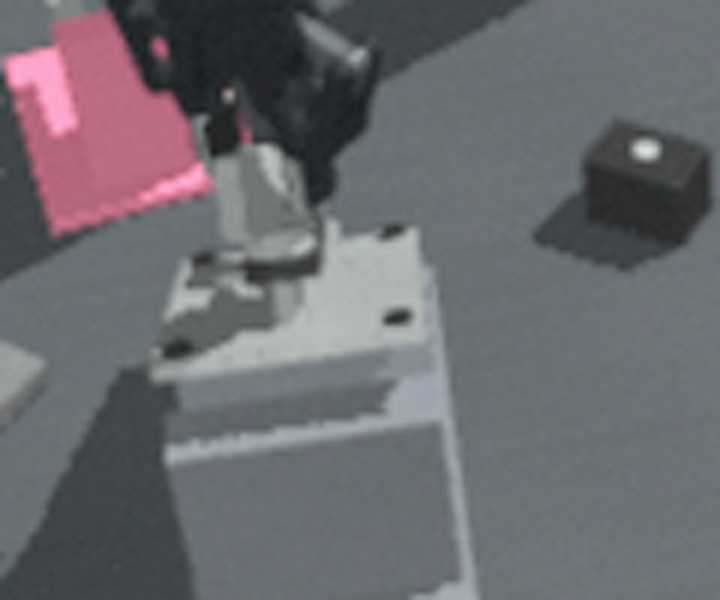

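Call:
{"method": "step_arm", "body": {
  "targets": [
    [[2,0,0],-8],
    [[2,0,0],-16],
    [[2,0,0],-16],
    [[2,0,0],-16]
  ]
}}

```text
clock: 8.9
position: [0.5396, -0.1786, 0.1818]
ee_rot: [0.174, -0.685, 0.175, 0.685]
contact_force: [-0.0, 0.5, -0.5]
width: 0.0426
```

Call:
{"method": "step_arm", "body": {
  "targets": [
    [[0,0,0],0],
    [[0,0,0],0],
    [[0,0,0],0],
    [[-0.5,0,0.3],6],
    [[-1,0,0.5],12],
    [[-1,0,0.6],16],
    [[-1,0,0.6],16]
  ],
  "grip": 1,
  "grip_force": 25
}}

```text
clock: 9.6
position: [0.5399, -0.1749, 0.1834]
ee_rot: [0.269, -0.655, 0.265, 0.655]
contact_force: [1.1, 6.7, 4.0]
width: 0.0192
```

```bash
python3 ov.py w10
```

```text
[ 0.53989917 -0.17487832  0.18346454] [1.20714149 5.09578748 1.93889049] [ 2.86495051 -1.07000933  1.22368768] 0.01863570958849358
```

View pics/w10.png

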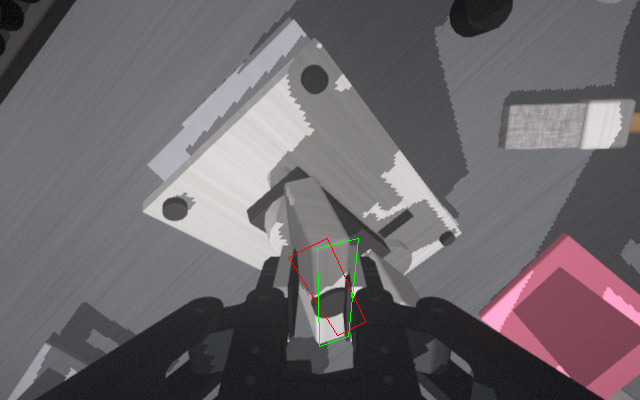

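Call:
{"method": "step_arm", "body": {
  "targets": [
    [[-0.5,0,0],5],
    [[-0.5,0,0],10],
    [[-0.5,0,0],10],
    [[-0.5,0,0],10]
  ]
}}

```text
clock: 10.05
position: [0.5394, -0.1737, 0.1852]
ee_rot: [0.325, -0.629, 0.319, 0.63]
contact_force: [-3.4, 7.9, 10.3]
width: 0.0187
```

Call:
{"method": "step_arm", "body": {
  "targets": [
    [[-1,0,0],0],
    [[-1,0,0],0],
    [[-1,0,0],0]
  ],
  "grip": 0.5
}}

```text
clock: 10.35
position: [0.5388, -0.1789, 0.1842]
ee_rot: [-0.323, 0.629, -0.324, -0.629]
contact_force: [-0.6, 0.0, -0.5]
width: 0.0428
```

```bash
python3 ov.py w11
```

```text
[ 0.5387789  -0.17876225  0.18410931] [ 0.19416888 -0.23182229  0.11336177] [ 0.02517693  0.01600109 -0.04024581] 0.04302831258516947
```

View pics/w11.png

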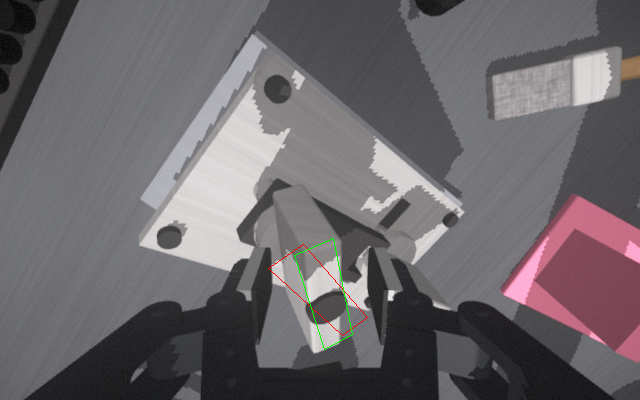

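Run:
```python
from h import *
print(plan((0.47,-0.176,0.30),-92.9))
```

```text
(array([-115.8,   54.5,   42.2]), np.float64(-51.5), np.float64(-144.4))
```

Call:
{"method": "step_arm", "body": {
  "targets": [
    [[-50,0,0],0],
    [[-95,0,0],-8],
    [[-115,54,42],-51.5],
    [[-115,54,42],-51.5],
    [[-115,54,42],-51.5],
    [[-115,54,42],-51.5],
    [[-115,54,42],-51.5],
    [[-115,54,42],-51.5],
    [[-115,54,42],-51.5]
  ]
}}

```text
clock: 11.3
position: [0.4706, -0.1757, 0.2991]
ee_rot: [0.019, -0.707, 0.019, 0.707]
contact_force: [0.5, 0.1, 0.1]
width: 0.0428
```

```bash
cat > ovk.py <<'E'
from h import *
import sys
n=sys.argv[1]; ths=[float(x) for x in sys.argv[2:]]
p=manip.get_image("wrist")
st=manip.get_state();print(st["clock"],st["position"],st["contact_force"],st["width"])
q=np.load("slot.npy");Rm,t=slotT(*q)
im=p["image"][:,:,::-1].copy()
for d,c in zip(ths,[(0,0,255),(0,255,0),(255,0,0)]):
    th=np.radians(d)
    for h in (62,):
        Q=[[s*28*np.cos(th)-e*7*np.sin(th),s*28*np.sin(th)+e*7*np.cos(th),h] for s,e in [(1,1),(1,-1),(-1,-1),(-1,1)]]
        u=proj(p,np.array(Q)/1000@Rm.T+t); cv2.polylines(im,[u.round().astype(int)],True,c,1)
u=proj(p,np.array([[11.5,40,0],[11.5,-40,0],[-11.5,-40,0],[-11.5,40,0]])/1000@Rm.T+t); cv2.polylines(im,[u.round().astype(int)],True,(255,255,0),1)
cv2.imwrite(f"pics/{n}.png",im)
E
python3 ovk.py k1 0
```

```text
11.35 [ 0.47060581 -0.17556716  0.29913795] [ 0.2745207  -0.60301368  0.56769384] 0.04237917018732363
```

View pics/k1.png

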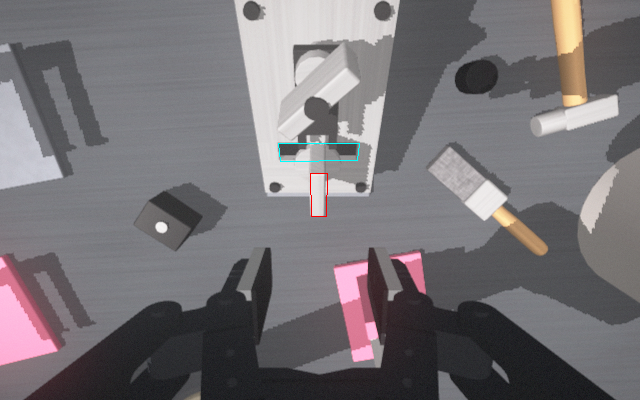

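The overlay shows the handle (318,195) and slot (318,152) matching the fit, with the bar turned at (318,95). Next, close the fingers and push the handle's downhill end towards −y to turn the key.

Run:
```python
from h import *
print(plan((0.432,-0.135,0.20),-92.9),plan((0.432,-0.135,0.107),-92.9)[0],plan((0.432,-0.185,0.107),-92.9)[0])
```

```text
(array([ 99.2, -38.5,  40.7]), np.float64(-0.2), np.float64(-93.1)) [192.2 -38.5  40.6] [192.2  11.4  37.9]
```

Call:
{"method": "step_arm", "body": {
  "targets": [
    [[30,-38.5,40.7],0],
    [[60,-38.5,40.7],0],
    [[99,-38.5,40.7],0],
    [[145,-38.5,40.7],0],
    [[192,-38.5,40.7],0],
    [[192,-38.5,40.7],0],
    [[192,-38.5,40.7],0]
  ],
  "grip": 1
}}

```text
clock: 12.05
position: [0.4321, -0.135, 0.1077]
ee_rot: [0.018, -0.706, 0.018, 0.707]
contact_force: [0.8, 0.4, 0.7]
width: -0.0
```

```bash
python3 ovk.py k2 0
```

```text
12.1 [ 0.43352433 -0.13560411  0.10896604] [-0.42599814  0.14416295  0.39839603] 0.00024688233542464506
```

View pics/k2.png

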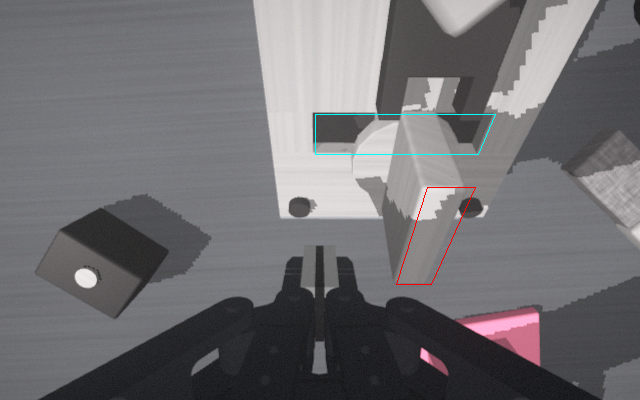

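Call:
{"method": "step_arm", "body": {
  "targets": [
    [[0,6,0],0],
    [[0,12,0],0],
    [[0,18,0],0],
    [[0,24,0],0],
    [[0,30,0],0],
    [[0,36,0],0],
    [[0,36,0],0]
  ]
}}

```text
clock: 12.8
position: [0.4301, -0.1715, 0.1074]
ee_rot: [0.018, -0.707, 0.018, 0.707]
contact_force: [0.6, 0.7, 1.5]
width: -0.0
```

```bash
python3 ovk.py k3 45
```

```text
12.85 [ 0.43001006 -0.17111069  0.10732021] [ 0.71716692 -0.21800358  1.18276619] -1.8607072279136574e-05
```

View pics/k3.png

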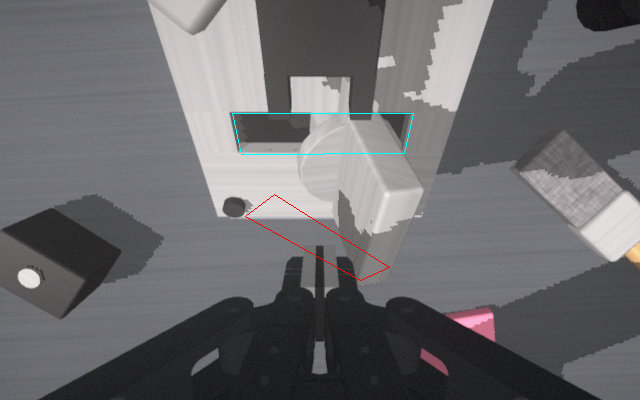

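Run:
```python
from h import *
p=manip.get_image("wrist"); crop(p,"k3c",220,60,460,300,3)
```

```text
(no output)
```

View pics/k3c.png

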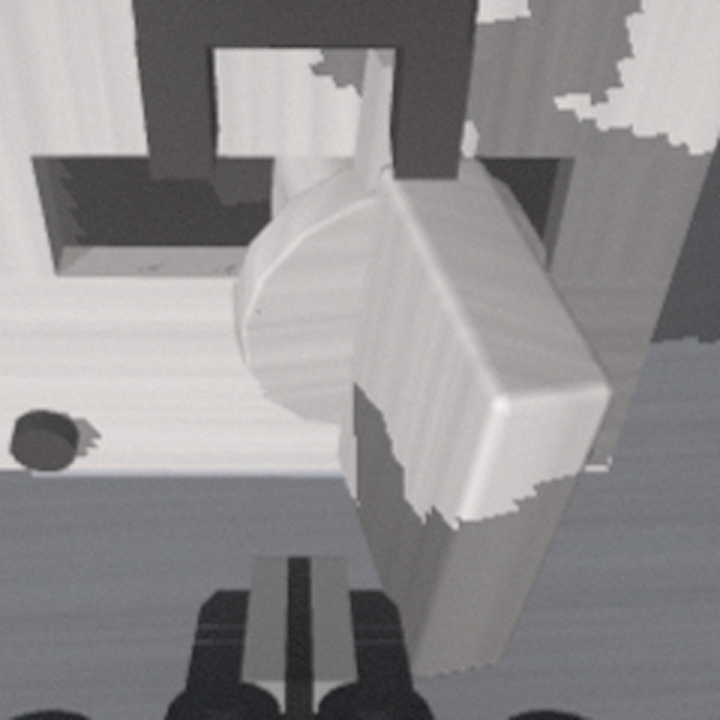

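Call:
{"method": "step_arm", "body": {
  "targets": [
    [[0,-8,0],0],
    [[0,-20,0],0],
    [[-30,-36,0],0],
    [[-75,-30,0],0],
    [[-110,-5,0],0],
    [[-110,0,-10],0],
    [[-110,0,-10],0]
  ],
  "grip": 0.5
}}

```text
clock: 13.6
position: [0.4415, -0.1713, 0.2181]
ee_rot: [-0.018, 0.708, -0.018, -0.706]
contact_force: [0.5, -0.6, 0.3]
width: 0.0429
```

```bash
python3 ovk.py k4 0
python3 - <<'E'
from h import *
p=manip.get_image("scene"); crop(p,"s4",200,185,300,265,7)
E
```

```text
13.65 [ 0.43994417 -0.17026911  0.21672274] [-0.54740205  0.50688431  0.68385678] 0.04264060323938213
```

View pics/k4.png

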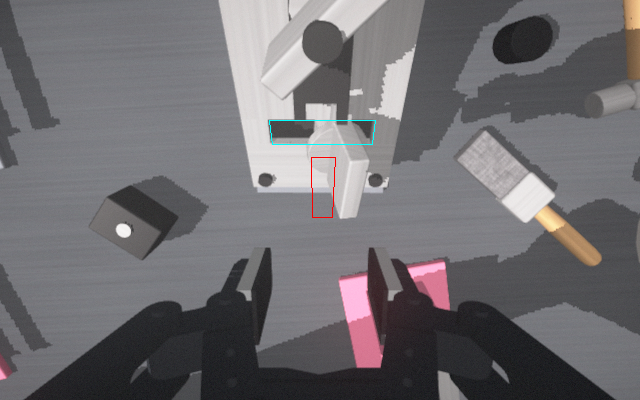

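View pics/s4.png

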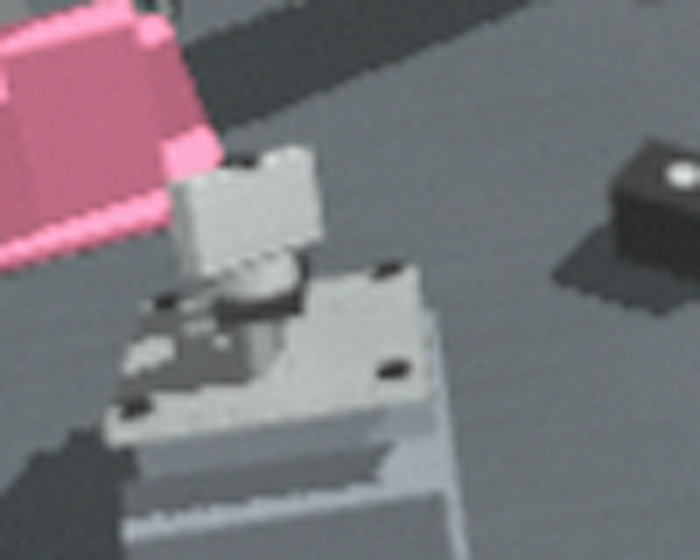

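Run:
```python
from h import *
p=manip.get_image("wrist")
a=atz(p,351,188,.138); print(a, atz(p,354,161,.15),atz(p,350,216,.124))
q=np.load("slot.npy");Rm,t=slotT(*q); print(Rm@[0,0,.054]+t,Rm@[0,0,.062]+t)
print(plan((0.457,a[1]+.001,.118),-92.9))
```

```text
[ 0.45180785 -0.19164037  0.138     ] [ 0.4719775 -0.1928915  0.15     ] [ 0.42725018 -0.19155345  0.124     ]
[ 0.45810489 -0.17504365  0.13176537] [ 0.45410997 -0.17484221  0.13869358]
(array([ 97.6,  20.2, -19.5]), np.float64(0.0), np.float64(-92.9))
```

Call:
{"method": "step_arm", "body": {
  "targets": [
    [[45,20,-19.5],0],
    [[80,20,-19.5],0],
    [[97,20,-19.5],0],
    [[97,20,-19.5],0],
    [[97,14,-19.5],0],
    [[97,8,-19.5],0],
    [[97,4,-19.5],0],
    [[97,4,-19.5],0]
  ]
}}

```text
clock: 14.55
position: [0.4598, -0.1756, 0.1214]
ee_rot: [-0.017, 0.708, -0.018, -0.706]
contact_force: [0.4, -0.3, -0.8]
width: 0.0428
```

Call:
{"method": "step_arm", "body": {
  "targets": [
    [[0,0,0],0],
    [[0,0,0],0],
    [[0,0,0],0],
    [[0,0,0],0],
    [[0,0,0],0]
  ],
  "grip": 1,
  "grip_force": 20
}}

```text
clock: 15.05
position: [0.4595, -0.1759, 0.1208]
ee_rot: [-0.018, 0.707, -0.018, -0.707]
contact_force: [-0.8, 2.8, 5.4]
width: 0.0139
```

```bash
python3 ovk.py k5 0 20
```

```text
15.1 [ 0.45945668 -0.17588327  0.12077804] [-0.84271672  3.1949017   5.81842091] 0.013724479140676262
```

View pics/k5.png

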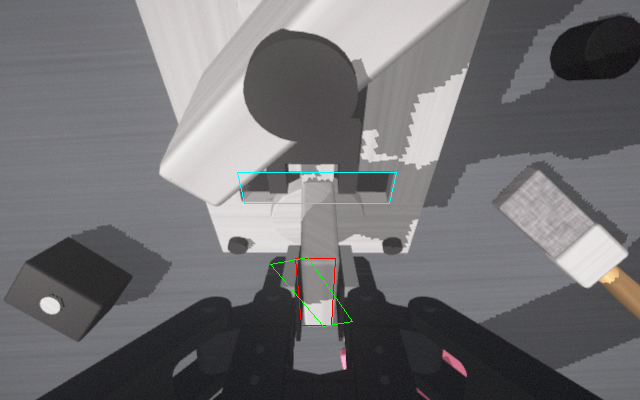

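Call:
{"method": "step_arm", "body": {
  "targets": [
    [[0,0,0],-6],
    [[0,0,0],-12],
    [[0,0,0],-18],
    [[0,0,0],-24],
    [[0,0,0],-24]
  ]
}}

```text
clock: 15.6
position: [0.4621, -0.1814, 0.1227]
ee_rot: [0.134, 0.697, 0.126, -0.694]
contact_force: [-2.0, -6.5, 8.0]
width: 0.0134
```

```bash
python3 ovk.py k6 0 20; python3 -c "
from h import *
print(manip.get_state()['moment'])"
```

```text
15.65 [ 0.46209209 -0.18143254  0.12272139] [-1.67320604 -7.19941826  8.60460724] 0.013845753111815028
[-1.86000786  0.06142783 -0.57599881]
```

View pics/k6.png

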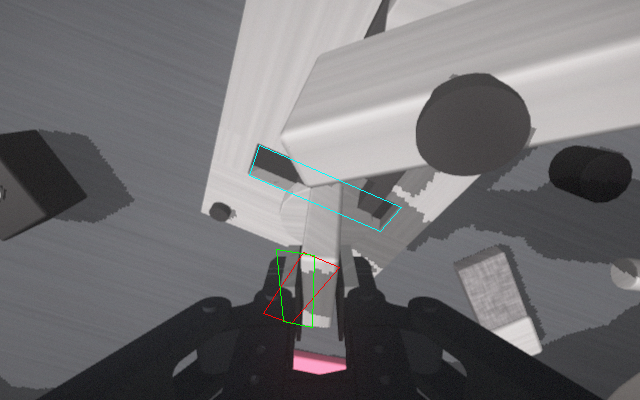

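Call:
{"method": "step_arm", "body": {
  "targets": [
    [[-3,0,0],0],
    [[-5,0,0],0],
    [[-5,0,0],0],
    [[-5,0,0],-7],
    [[-5,0,0],-14],
    [[-5,0,0],-21],
    [[-5,0,0],-28],
    [[-5,0,0],-35],
    [[-5,0,0],-35]
  ],
  "grip": 0.7
}}

```text
clock: 16.55
position: [0.4591, -0.1757, 0.1252]
ee_rot: [-0.332, -0.624, -0.333, 0.624]
contact_force: [-1.2, 1.2, 1.8]
width: 0.026
```

```bash
python3 ovk.py k7 20 40; python3 -c "
from h import *
print(manip.get_state()['moment'],plan((.46,-.1755,.126),-34))"
```

```text
16.6 [ 0.45908736 -0.17578014  0.12519059] [-0.86081442  1.58813037  2.81207915] 0.025341919875556503
[ 0.16135124  0.11442839 -0.07550304] (array([-0.8,  0.6, -0.7]), np.float64(-0.0), np.float64(-34.0))
```

View pics/k7.png

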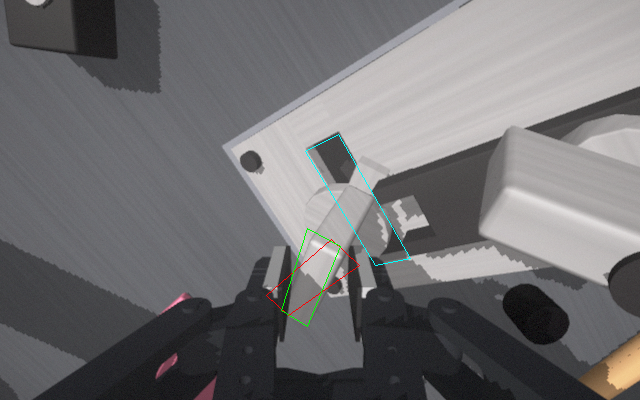

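Call:
{"method": "step_arm", "body": {
  "targets": [
    [[0,0,0],-7],
    [[0,0,0],-14],
    [[0,0,0],-21],
    [[0,0,0],-28],
    [[0,0,0],-28]
  ]
}}

```text
clock: 17.1
position: [0.4579, -0.1756, 0.1252]
ee_rot: [-0.472, -0.525, -0.474, 0.526]
contact_force: [-3.8, 1.8, 5.5]
width: 0.0252
```

```bash
python3 ovk.py k8 50 70; python3 -c "
from h import *
print(manip.get_state()['moment'])"
```

```text
17.15 [ 0.45809302 -0.1756232   0.12525908] [-4.05154304  1.64735653  4.81783722] 0.025821416358571977
[ 0.22094659  0.58355956 -0.12851988]
```

View pics/k8.png

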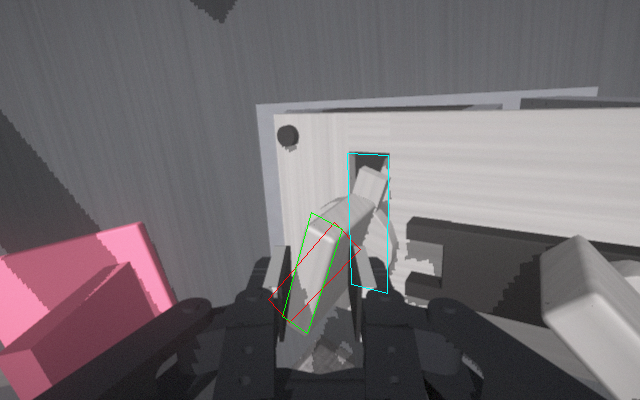

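Call:
{"method": "step_arm", "body": {
  "targets": [
    [[0,0,0],-7],
    [[0,0,0],-14],
    [[0,0,0],-21],
    [[0,0,0],-21]
  ]
}}

```text
clock: 17.55
position: [0.4568, -0.1753, 0.1257]
ee_rot: [0.559, 0.43, 0.563, -0.431]
contact_force: [-7.6, 1.8, 10.0]
width: 0.0258
```

```bash
python3 ovk.py k9 70 90; python3 -c "
from h import *
print(manip.get_state()['moment'])"
```

```text
17.6 [ 0.45683919 -0.17533645  0.1257139 ] [-7.34456928  2.57166979 10.93183273] 0.025481570630461706
[ 0.29210579  1.2434654  -0.30532301]
```

View pics/k9.png

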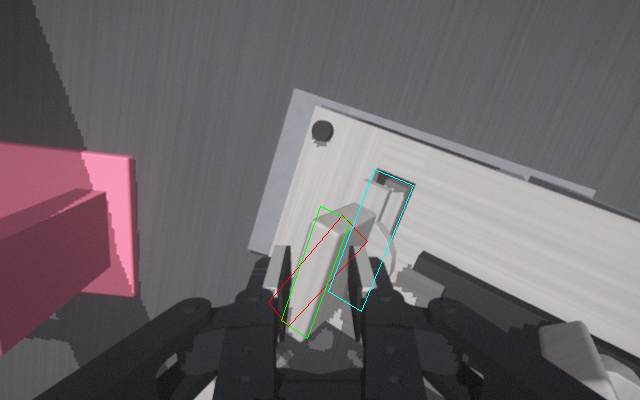

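Call:
{"method": "step_arm", "body": {
  "targets": [
    [[0,0,0],0],
    [[0,0,0],0],
    [[-40,0,0],0],
    [[-80,0,0],0],
    [[-80,0,0],0]
  ],
  "grip": 0
}}

```text
clock: 18.1
position: [0.4634, -0.1784, 0.2103]
ee_rot: [0.565, 0.431, 0.556, -0.43]
contact_force: [0.1, -0.2, 0.5]
width: 0.0854
```

```bash
python3 -c "
from h import *
print(plan((.46,-.1755,.205),-92.9))"; python3 ovk.py k10 90
```

```text
(array([ 5.2, -2.6, -3.7]), np.float64(-72.2), np.float64(14.9))
18.15 [ 0.46183339 -0.17749657  0.20779281] [-0.05157492  0.75036947 -0.89920683] 0.08514724283189531
```

View pics/k10.png

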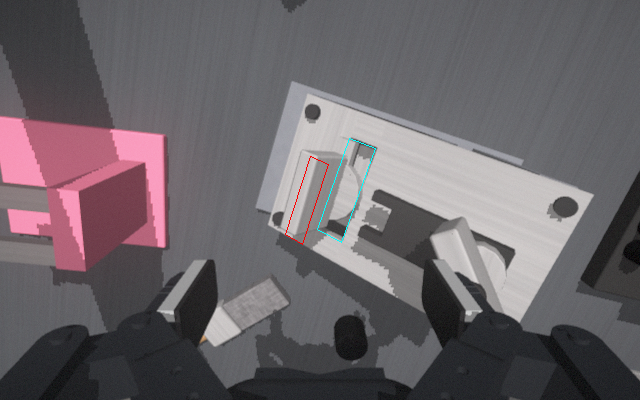

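Call:
{"method": "step_arm", "body": {
  "targets": [
    [[0,0,0],-8],
    [[0,0,0],-40],
    [[0,0,0],-72],
    [[0,0,0],-72],
    [[0,0,0],-72],
    [[0,0,0],-72],
    [[0,0,0],-72],
    [[0,0,0],-72],
    [[0,0,0],-72],
    [[0,0,0],-72]
  ]
}}

```text
clock: 19.15
position: [0.4591, -0.176, 0.2038]
ee_rot: [0.706, 0.019, 0.707, -0.018]
contact_force: [0.3, 0.6, 0.5]
width: 0.0855
```

```bash
python3 -c "
from h import *
print(plan((.456,-.1755,.107),87.1))"; python3 ovk.py k11 90
```

```text
(array([96.8,  0.2, -2.9]), np.float64(-0.1), np.float64(87.0))
19.2 [ 0.4590961  -0.17600945  0.20406101] [ 0.26335621 -0.24443691  0.14507072] 0.08554857500772542
```

View pics/k11.png

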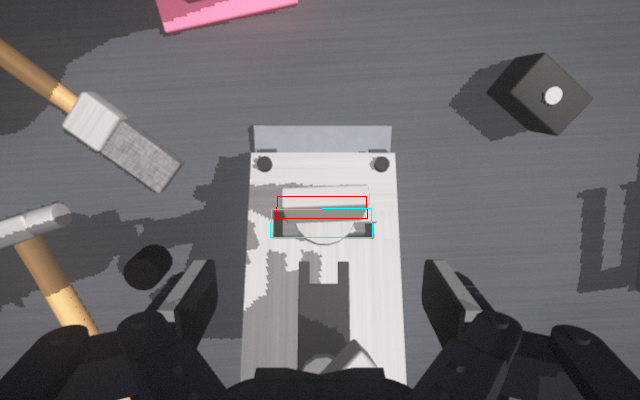

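The wrist view shows the handle lying along the slot at (326,198), with the slot at (322,223) and no visible twist. I'll descend and grip it by its two narrow edges.

Call:
{"method": "step_arm", "body": {
  "targets": [
    [[40,0,-3],0],
    [[80,0,-3],0],
    [[97,0,-3],0],
    [[97,0,-3],0],
    [[97,0,-3],0]
  ]
}}

```text
clock: 19.7
position: [0.4567, -0.1762, 0.1083]
ee_rot: [0.707, 0.018, 0.707, -0.018]
contact_force: [0.7, -0.2, 0.8]
width: 0.0857
```

Call:
{"method": "step_arm", "body": {
  "targets": [
    [[0,0,0],0],
    [[0,0,0],0],
    [[0,0,0],0],
    [[0,0,0],0],
    [[0,0,0],0]
  ],
  "grip": 1,
  "grip_force": 30
}}

```text
clock: 20.2
position: [0.4569, -0.1757, 0.1097]
ee_rot: [0.708, 0.018, 0.706, -0.018]
contact_force: [-0.9, 3.8, 5.6]
width: 0.0553
```

```bash
python3 ovk.py k12 90;  python3 - <<'E'
from h import *
print(manip.get_state()["moment"])
p=manip.get_image("scene"); crop(p,"s12",190,165,310,265,6)
E
```

```text
20.25 [ 0.45689272 -0.17574601  0.1097349 ] [-1.08605751  2.76515656  5.19607564] 0.055784310641296894
[ 0.5064297   0.10050196 -0.03449419]
```

View pics/k12.png

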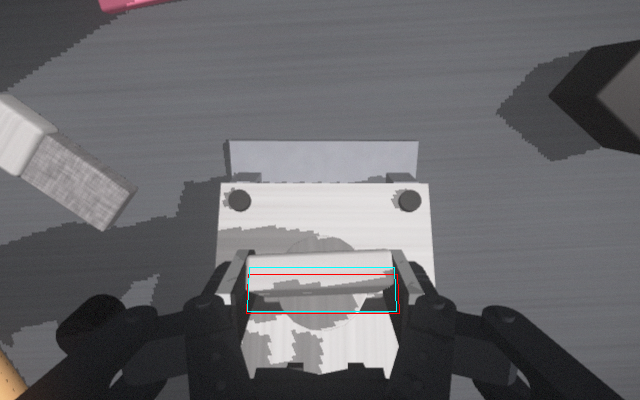

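View pics/s12.png

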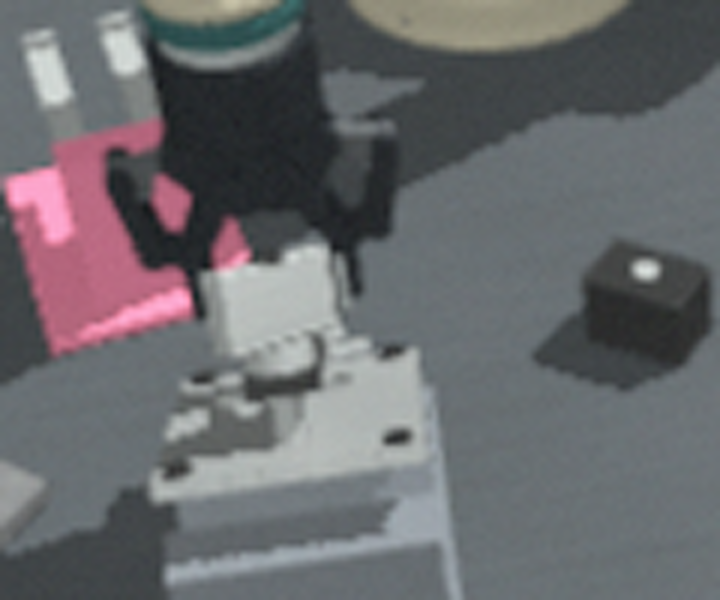

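Run:
```python
from h import *
q=np.load("slot.npy");Rm,t=slotT(*q); T=tool(manip.get_state()).as_matrix()
print((T.T@Rm[:,2]).round(3),(T.T@Rm[:,0]).round(3)); print(T.round(3))
```

```text
[-0.867 -0.    -0.498] [-0.498  0.001  0.867]
[[ 0.002  0.051  0.999]
 [-0.     0.999 -0.051]
 [-1.     0.     0.002]]
```

Call:
{"method": "step_arm", "body": {
  "targets": [
    [[-4.3,0,-2.5],0],
    [[-8.7,0,-5],0],
    [[-13,0,-7.5],0],
    [[-17.3,0,-10],0],
    [[-17.3,0,-10],0]
  ]
}}

```text
clock: 20.8
position: [0.4457, -0.1756, 0.1261]
ee_rot: [0.707, 0.018, 0.707, -0.018]
contact_force: [0.1, 0.1, -2.2]
width: 0.0552
```

Run:
```python
from h import *
s=manip.get_state();print(s["moment"],s["contact_force"])
p=manip.get_image("scene"); crop(p,"s13",190,165,310,265,6)
p=manip.get_image("wrist"); cv2.imwrite("pics/k13.png",p["image"][:,:,::-1])
```

```text
[ 0.00701683  0.04146217 -0.06693193] [ 0.09234815  0.10276769 -2.18680981]
```

View pics/s13.png

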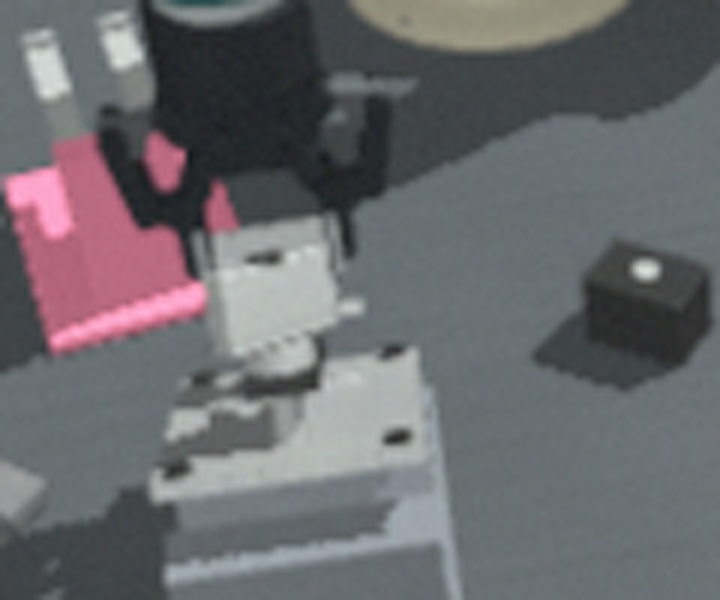

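View pics/k13.png

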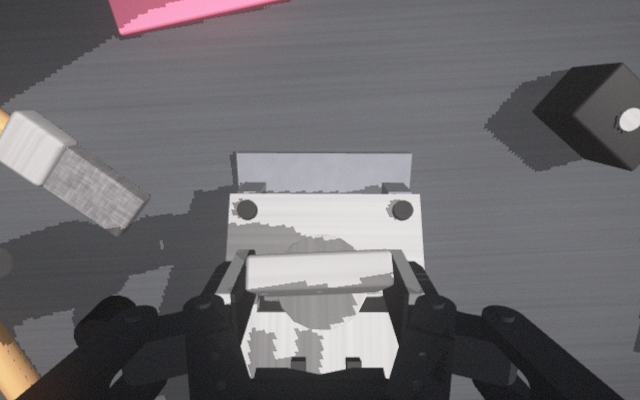

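Call:
{"method": "step_arm", "body": {
  "targets": [
    [[-4.3,0,-2.5],0],
    [[-8.7,0,-5],0],
    [[-13,0,-7.5],0],
    [[-17.3,0,-10],0],
    [[-21.6,0,-12.5],0],
    [[-21.6,0,-12.5],0]
  ]
}}

```text
clock: 21.5
position: [0.4339, -0.1751, 0.1481]
ee_rot: [0.707, 0.018, 0.707, -0.018]
contact_force: [-0.6, -0.1, -3.2]
width: 0.0556
```

Run:
```python
from h import *
s=manip.get_state();print(s["moment"],s["contact_force"])
p=manip.get_image("scene"); crop(p,"s14",190,165,310,265,6)
```

```text
[-0.0325505   0.04023029 -0.03295213] [-0.5898278  -0.13589023 -3.15615139]
```

View pics/s14.png

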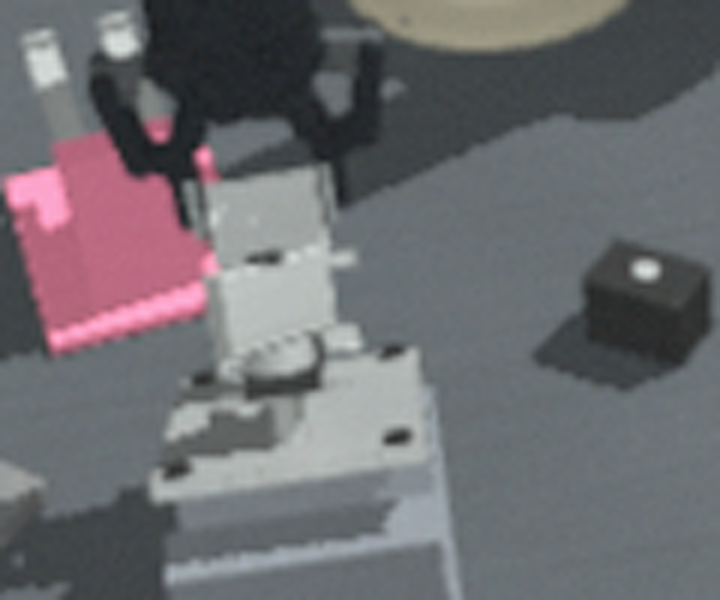

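Call:
{"method": "step_arm", "body": {
  "targets": [
    [[-8.7,0,-5],0],
    [[-17.3,0,-10],0],
    [[-26,0,-15],0],
    [[-60,0,-30],0],
    [[-100,0,-50],0],
    [[-140,0,-70],0],
    [[-160,20,-70],0],
    [[-160,50,-70],0],
    [[-160,50,-70],0]
  ]
}}

```text
clock: 22.45
position: [0.3658, -0.1187, 0.309]
ee_rot: [0.708, 0.018, 0.706, -0.017]
contact_force: [0.5, -0.8, -3.1]
width: 0.0558
```

Run:
```python
from h import *
s=manip.get_state();print(s["moment"],s["contact_force"],s["position"],s["qpos"])
p=manip.get_image("scene"); crop(p,"s15",170,85,330,265,4)
p=manip.get_image("wrist"); cv2.imwrite("pics/k15.png",p["image"][:,:,::-1])
print(plan((.38,.16,.31),87.1))
```

```text
[-0.06325675  0.03687517  0.02277748] [ 0.52180561 -0.80482534 -3.1047244 ] [ 0.36579983 -0.11871757  0.30896246] [-0.49747585 -0.06024785  1.70631743  0.00229796  1.49370149 -2.02006624]
(array([ -2.5, 281.5,   0. ]), np.float64(0.1), np.float64(87.2))
```

View pics/s15.png

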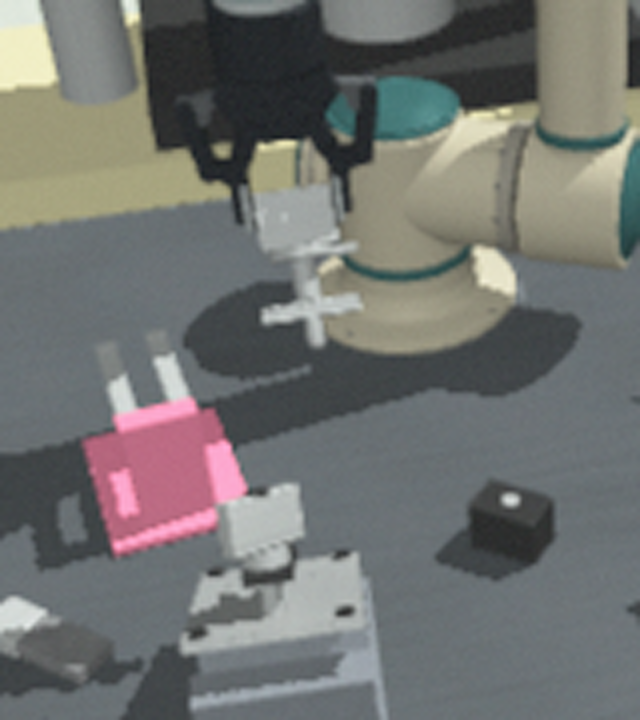

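View pics/k15.png

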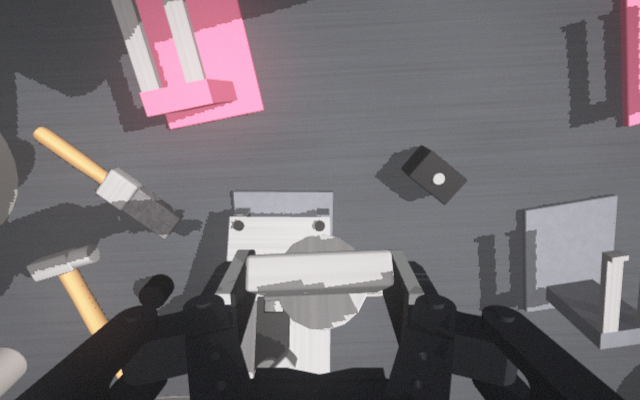

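Call:
{"method": "step_arm", "body": {
  "targets": [
    [[0,40,20],0],
    [[0,80,50],0],
    [[0,120,90],0],
    [[0,145,130],0],
    [[0,145,130],0],
    [[0,145,130],0]
  ]
}}

```text
clock: 23.15
position: [0.5046, 0.0166, 0.306]
ee_rot: [0.706, 0.017, 0.708, -0.018]
contact_force: [-1.3, 0.0, -3.8]
width: 0.0556
```

Run:
```python
from h import *
import pickle
p=manip.get_image("wrist"); cv2.imwrite("pics/f1.png",p["image"][:,:,::-1]); pickle.dump(p,open("f1.pkl","wb"))
crop(p,"f1c",360,40,600,240,3.3); print(p["pose"][:3,3])
```

```text
[0.4305219  0.01984114 0.44924192]
```

View pics/f1.png

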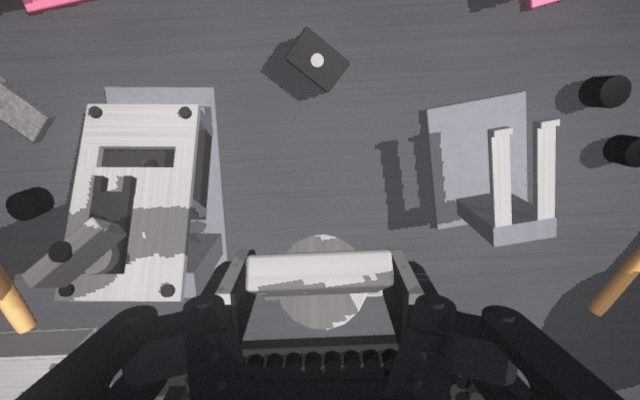

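View pics/f1c.png

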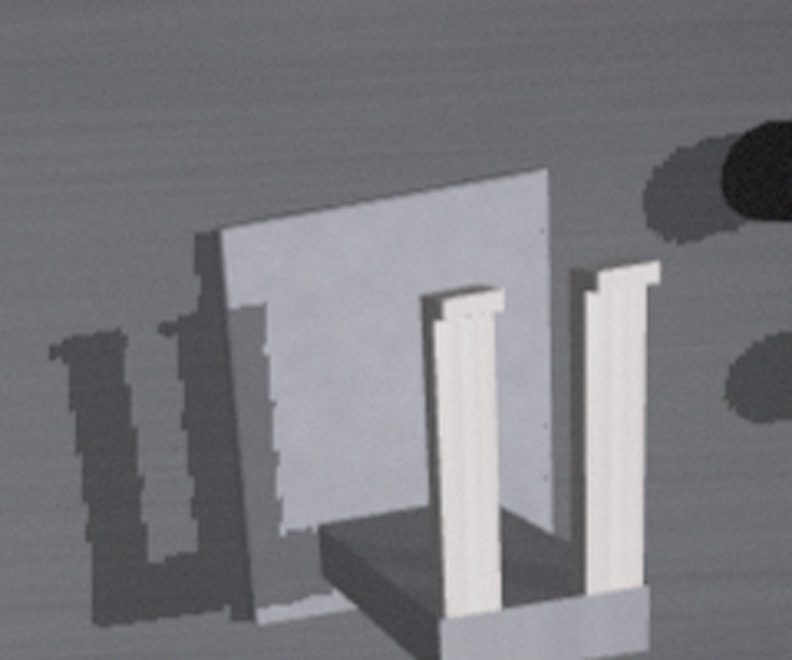

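```bash
cat > fitf.py <<'E'
from h import *
import pickle
from scipy.optimize import least_squares
p=pickle.load(open("f1.pkl","rb"))
P=np.array([[55,-30,0],[55,-13,0],[55,13,0],[55,30,0],[-45,-30,6],[-45,-13,6],[-45,13,6],[-45,30,6],[-39,-30,6],[-39,-13,6],[-39,30,6]])/1000
U=np.array([[442,618],[503,612],[586,597],[645,588],[443,297],[503,288],[600,271],[660,262],[443,318],[503,308],[660,283]])/3.3+[360,40]
def f(q):
    X=P@R.from_euler('z',q[2]).as_matrix().T+[q[0],q[1],.112]; return (proj(p,X)-U).ravel()
r=least_squares(f,[0.52,0.2,0.05],loss="soft_l1")
print(r.x,np.degrees(r.x[2]));print(f(r.x).reshape(-1,2).round(1).tolist())
np.save("fork.npy",r.x)
E
python3 fitf.py
```

```text
[0.51426653 0.21589273 0.12745611] 7.302697020818564
[[0.8, -0.2], [-0.9, -1.1], [-0.2, -0.7], [-1.1, -0.7], [0.1, 0.7], [0.4, 0.2], [-0.5, 0.3], [0.1, -0.3], [0.3, 0.7], [0.5, 0.5], [0.0, -0.1]]
```

Run:
```python
from h import *
print(plan((.4,.2013,.25),97.3))
```

```text
(array([  56.5,  179.8, -112.6]), np.float64(-10.2), np.float64(87.1))
```

Call:
{"method": "step_arm", "body": {
  "targets": [
    [[0,30,-25],-3],
    [[0,65,-45],-6],
    [[0,100,-65],-10.2],
    [[0,135,-85],-10.2],
    [[10,160,-100],-10.2],
    [[35,180,-112.6],-10.2],
    [[56,180,-112.6],-10.2],
    [[56,180,-112.6],-10.2],
    [[56,180,-112.6],-10.2]
  ],
  "grip_force": 22
}}

```text
clock: 24.1
position: [0.4003, 0.201, 0.2518]
ee_rot: [0.706, -0.045, 0.706, 0.044]
contact_force: [0.6, 0.4, -2.8]
width: 0.0553
```

Run:
```python
from h import *
s=manip.get_state();print(s["moment"],s["contact_force"],s["position"],s["clock"])
f=np.load("fork.npy");u=np.array([np.cos(f[2]),np.sin(f[2])])
for sx,z in [(-110,.158),(-95,.158),(-75,.163),(-53,.168)]:
    X=f[:2]+u*sx/1000; print(sx,plan((X[0],X[1],z),97.3))
p=manip.get_image("wrist"); cv2.imwrite("pics/f2.png",p["image"][:,:,::-1])
p=manip.get_image("scene"); crop(p,"f2s",280,60,440,260,3.6)
```

```text
[-0.00376721  0.00427219 -0.04756008] [ 0.58880894  0.36092653 -2.81480017] [0.40033305 0.20101534 0.2517864 ] 24.1
-110 (array([93.8,  0.3,  4.9]), np.float64(-0.1), np.float64(97.2))
-95 (array([93.8,  0.4, 19.9]), np.float64(-0.1), np.float64(97.2))
-75 (array([88.8,  0.4, 39.9]), np.float64(-0.1), np.float64(97.2))
-53 (array([83.8,  0.4, 61.9]), np.float64(-0.1), np.float64(97.2))
```

View pics/f2.png

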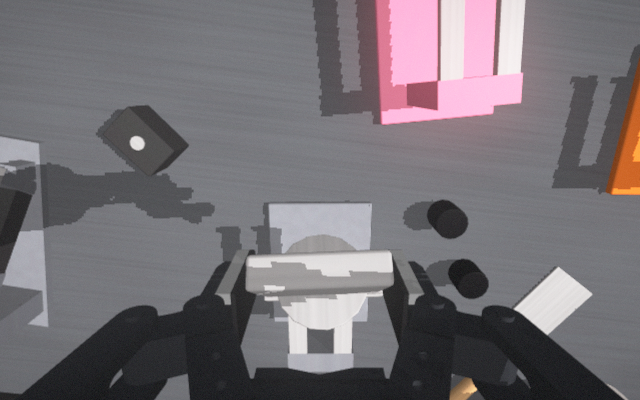

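View pics/f2s.png

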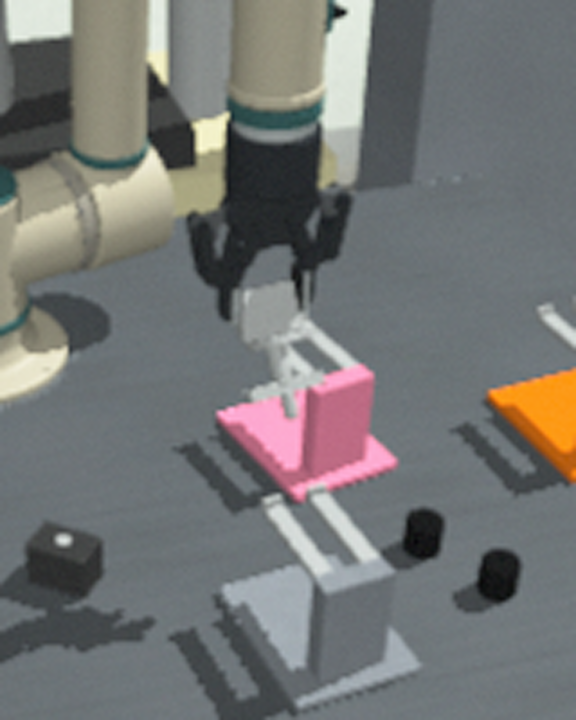

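Call:
{"method": "step_arm", "body": {
  "targets": [
    [[40,0,2],0],
    [[80,0,5],0],
    [[94,0,5],0],
    [[94,0,10],0],
    [[94,0,16],0],
    [[94,0,16],0]
  ]
}}

```text
clock: 24.8
position: [0.4195, 0.2047, 0.1593]
ee_rot: [0.708, -0.044, 0.704, 0.045]
contact_force: [0.8, 0.1, -3.3]
width: 0.0554
```

Run:
```python
from h import *
s=manip.get_state();print(s["moment"],s["contact_force"],s["position"],s["clock"])
p=manip.get_image("scene"); crop(p,"f3s",320,140,420,260,6)
```

```text
[0.01542064 0.04152599 0.04674219] [ 0.81940075  0.10050872 -3.27978296] [0.41951445 0.20471423 0.15925838] 24.8
```

View pics/f3s.png

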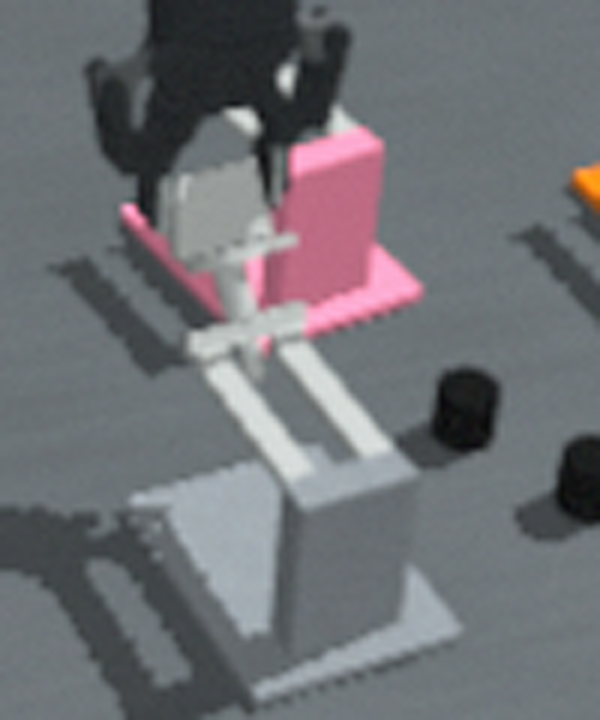

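Call:
{"method": "step_arm", "body": {
  "targets": [
    [[1,0,4],0],
    [[1,0,8],0],
    [[0,0,12],0],
    [[-1,0,16],0],
    [[-1,0,16],0]
  ]
}}

```text
clock: 25.35
position: [0.4323, 0.2064, 0.1584]
ee_rot: [0.706, -0.045, 0.706, 0.045]
contact_force: [-3.7, 0.3, -1.0]
width: 0.0552
```

Run:
```python
from h import *
s=manip.get_state();print(s["moment"],s["contact_force"],s["position"],s["clock"])
p=manip.get_image("scene"); crop(p,"f4s",320,140,420,260,6)
p=manip.get_image("wrist"); cv2.imwrite("pics/f4.png",p["image"][:,:,::-1])
```

```text
[ 0.05835707  0.80216865 -0.01499881] [-3.72000711  0.27473847 -0.96154883] [0.43232977 0.20640015 0.15838381] 25.35
```

View pics/f4s.png

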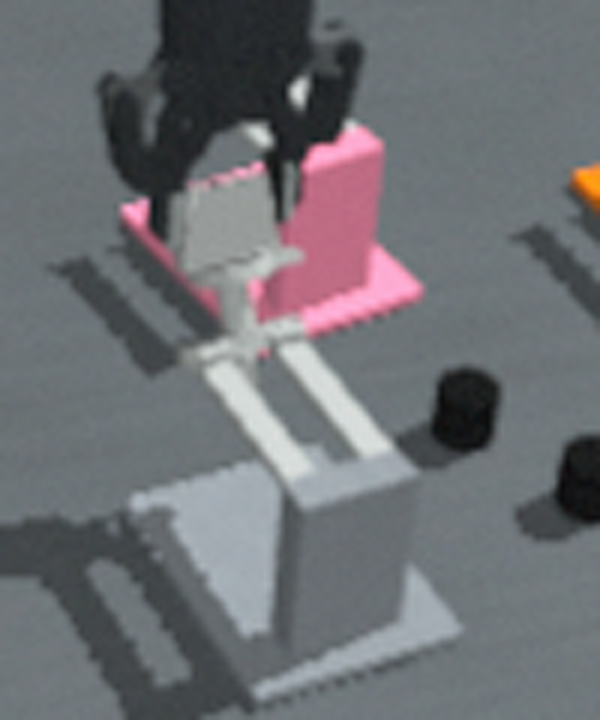

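View pics/f4.png

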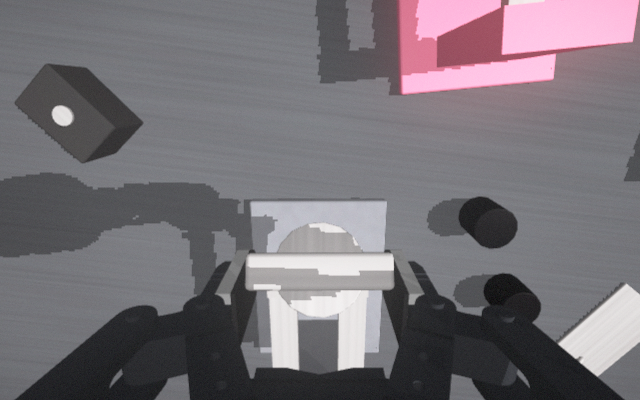

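Call:
{"method": "step_arm", "body": {
  "targets": [
    [[-2,0,5],0],
    [[-4,0,10],0],
    [[-6,0,15],0],
    [[-8,0,20],0],
    [[-9,0,24],0],
    [[-9,0,27],0],
    [[-9,0,29],0],
    [[-9,0,29],0]
  ]
}}

```text
clock: 26.25
position: [0.4614, 0.2099, 0.1674]
ee_rot: [0.706, -0.045, 0.706, 0.045]
contact_force: [-2.4, -0.6, -2.3]
width: 0.0556
```

Run:
```python
from h import *
s=manip.get_state();print(s["moment"],s["contact_force"],s["position"],s["clock"],plan((.41,.2,.2),97.3))
p=manip.get_image("scene"); crop(p,"f5s",320,140,420,260,6)
p=manip.get_image("wrist"); cv2.imwrite("pics/f5.png",p["image"][:,:,::-1])
```

```text
[-0.07953615  0.56333804  0.06464383] [-2.3571273  -0.62668138 -2.2866944 ] [0.46136094 0.20992188 0.16737353] 26.25 (array([-32.6,  -3.3, -52.2]), np.float64(-0.0), np.float64(97.3))
```

View pics/f5s.png

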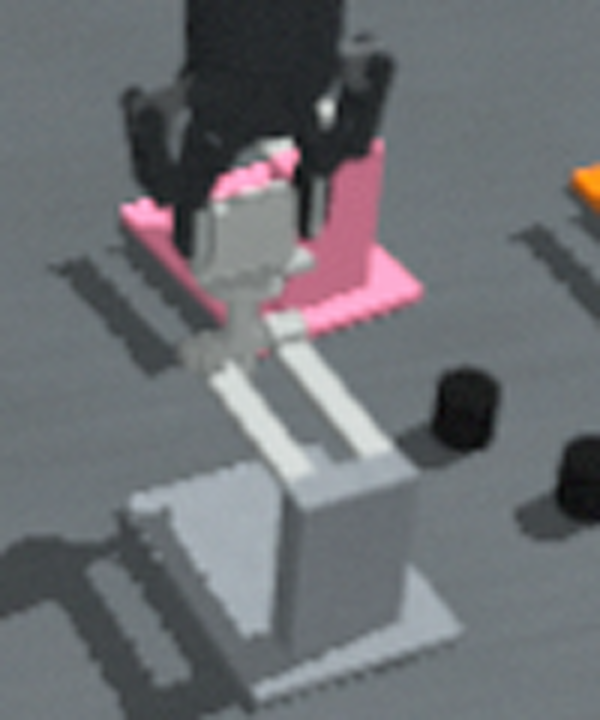

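View pics/f5.png

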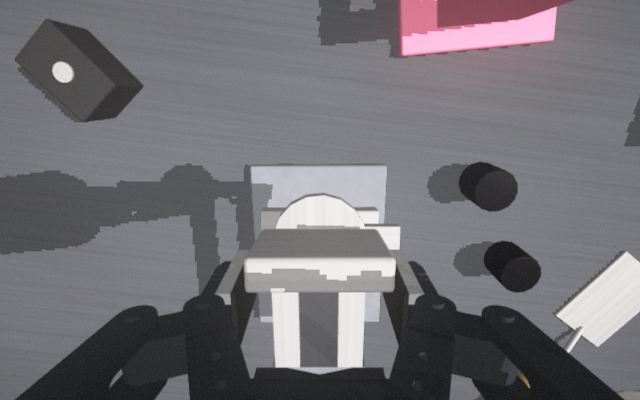

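```bash
cat > ovh.py <<'E'
from h import *
import sys
n=sys.argv[1]; kz=float(sys.argv[2]); tilts=[float(a) for a in sys.argv[3:]]
p=manip.get_image("wrist"); s=manip.get_state(); T=tool(s).as_matrix()
H=s["position"]-T[:,0]*0.0187
im=p["image"][:,:,::-1].copy()
for d,c in zip(tilts,[(0,0,255),(0,255,0),(255,0,0)]):
    # key frame: x along jaw, z up tilted toward robot (-toolz) by d
    ax=R.from_rotvec(T[:,1]*np.radians(-d)).apply([0,0,1.]); x=T[:,1]; y=np.cross(ax,x)
    def P(a): return proj(p,np.array([H+x*q[0]/1e3+y*q[1]/1e3+ax*(q[2]-kz)/1e3 for q in a])).round().astype(int)
    cv2.polylines(im,[P([(28,7,92),(28,-7,92),(-28,-7,92),(-28,7,92)])],True,c,1)
    cv2.polylines(im,[P([(28,7,50),(28,-7,50),(-28,-7,50),(-28,7,50)])],True,c,1)
    cv2.polylines(im,[P([(23*np.cos(t),23*np.sin(t),50) for t in np.linspace(0,6.28,40)])],True,c,1)
    cv2.polylines(im,[P([(35,7,12),(35,-7,12),(-35,-7,12),(-35,7,12)])],True,c,1)
crop({"image":im[:,:,::-1]},n,180,120,460,340,2.8)
E
python3 ovh.py f6 82 0
```

```text
(no output)
```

View pics/f6.png

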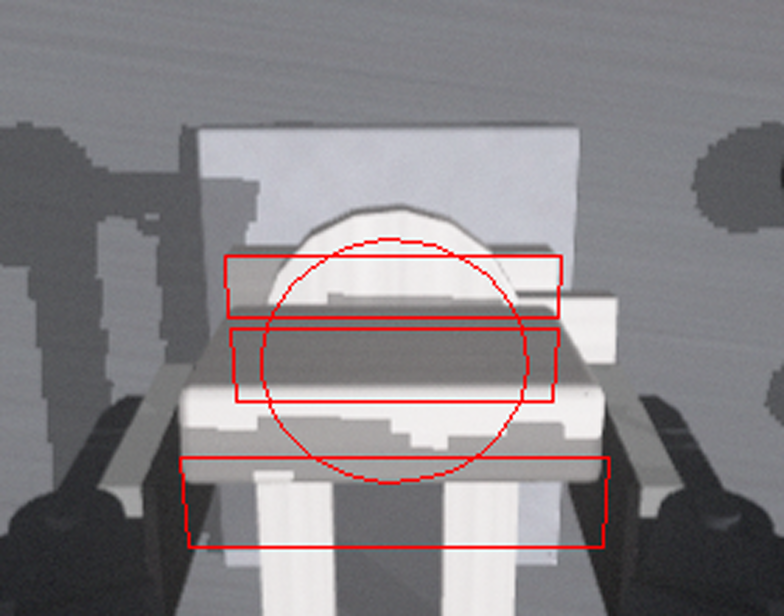

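Call:
{"method": "step_arm", "body": {
  "targets": [
    [[0,0,3],0],
    [[0,0,6],0],
    [[0,0,8],0],
    [[0,0,8],0]
  ]
}}

```text
clock: 26.8
position: [0.4693, 0.211, 0.1672]
ee_rot: [0.706, -0.045, 0.706, 0.045]
contact_force: [-2.6, 0.6, -0.8]
width: 0.0557
```

```bash
python3 ovh.py f7 82 0;  python3 - <<'E'
from h import *
s=manip.get_state();print(s["moment"],s["contact_force"],s["position"],s["clock"])
E
```

```text
[-0.0583675   0.52721409  0.09364031] [-2.41204371 -0.11884696 -1.51168717] [0.46921583 0.21100827 0.16722428] 26.85
```

View pics/f7.png

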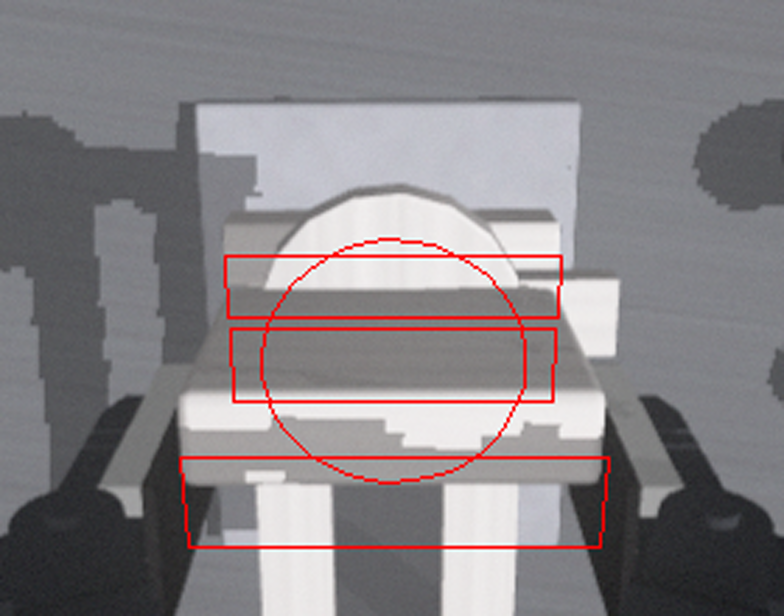

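```bash
cat > fitk.py <<'E'
from h import *
from scipy.optimize import least_squares
p=manip.get_image("wrist"); s=manip.get_state(); T=tool(s).as_matrix()
H0=s["position"]-T[:,0]*0.0187
obs=[((28,-7,92),183,390),((-28,-7,92),603,392),((28,7,92),183,480),((-28,7,92),600,480),((0,-23,50),398,185),((35,-7,12),228,214),((-35,-7,12),558,210)]
x=-T[:,1]
def f(q):
    off,lat,kz,d=q
    ax=R.from_rotvec(T[:,1]*np.radians(-d)).apply([0,0,1.]); H=H0+T[:,2]*off/1e3+T[:,1]*lat/1e3
    y=np.cross(ax,x); y=y if y@T[:,2]>0 else -y
    return np.concatenate([proj(p,H+x*a[0]/1e3+y*a[1]/1e3+ax*(a[2]-kz)/1e3)[0]-[u/2.8+180,v/2.8+120] for a,u,v in obs])
import itertools
r=least_squares(f,[-8,0,82,0],loss="soft_l1"); print("off,lat,kz,tilt",r.x.round(2)); print(f(r.x).reshape(-1,2).round(1).tolist())
E
python3 fitk.py
```

```text
off,lat,kz,tilt [-7.760e+00  1.000e-02  8.591e+01 -5.300e-01]
[[-0.1, -0.4], [0.7, -1.0], [2.2, 0.4], [-0.6, 0.5], [-1.7, 0.7], [-0.8, -1.1], [0.4, 0.4]]
```

Run:
```python
from h import *
f=np.load("fork.npy");u=np.array([np.cos(f[2]),np.sin(f[2])])
for sx,z in [(-65,.168),(-65,.1473),(-30,.1473),(7.8,.1473),(7.8,.137)]:
    X=f[:2]+u*sx/1000; print(sx,z,plan((X[0],X[1],z),97.3))
```

```text
-65 0.168 (array([ -0.8,  -0.9, -19.7]), np.float64(-0.0), np.float64(97.3))
-65 0.1473 (array([ 19.9,  -0.9, -19.7]), np.float64(-0.0), np.float64(97.3))
-30 0.1473 (array([19.9, -0.9, 15.3]), np.float64(-0.0), np.float64(97.3))
7.8 0.1473 (array([20. , -0.9, 53.1]), np.float64(-0.0), np.float64(97.3))
7.8 0.137 (array([30.3, -0.9, 53.1]), np.float64(-0.0), np.float64(97.3))
```

Call:
{"method": "step_arm", "body": {
  "targets": [
    [[0,0,-8],0],
    [[0,-0.9,-20],0],
    [[0,-0.9,-20],0],
    [[10,-0.9,-20],0],
    [[20,-0.9,-20],0],
    [[20,-0.9,-20],0],
    [[20,-0.9,-12],0],
    [[20,-0.9,-4],0],
    [[20,-0.9,4],0],
    [[20,-0.9,8],0],
    [[20,-0.9,8],0]
  ],
  "grip_force": 30
}}

```text
clock: 28.0
position: [0.4781, 0.2112, 0.1473]
ee_rot: [0.706, -0.045, 0.705, 0.045]
contact_force: [0.5, 0.1, -2.6]
width: 0.0557
```

```bash
python3 ovh.py f8 86 0;  python3 - <<'E'
from h import *
s=manip.get_state();print(s["moment"],s["contact_force"],s["position"],s["clock"])
p=manip.get_image("scene"); crop(p,"f8s",320,140,420,260,6)
E
```

```text
[-0.05090711  0.02739136 -0.01026754] [-0.18573951 -0.43125713 -2.7964374 ] [0.47729413 0.21110878 0.14722451] 28.05
```

View pics/f8.png

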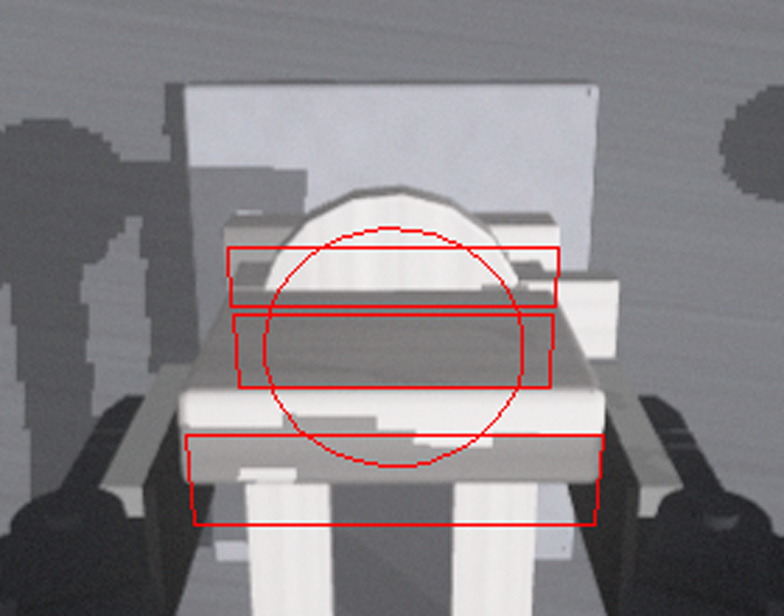

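View pics/f8s.png

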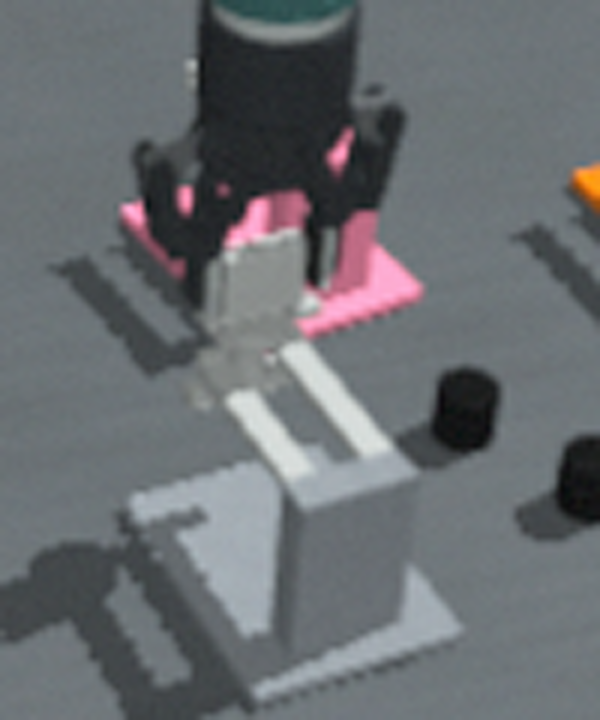

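Call:
{"method": "step_arm", "body": {
  "targets": [
    [[0,0,7],0],
    [[0,0,14],0],
    [[0,0,21],0],
    [[0,0,28],0],
    [[0,0,35],0],
    [[0,0,41],0],
    [[0,0,45],0],
    [[0,0,45],0]
  ]
}}

```text
clock: 28.9
position: [0.5223, 0.2169, 0.1472]
ee_rot: [0.706, -0.045, 0.706, 0.045]
contact_force: [0.0, 0.4, -3.3]
width: 0.0548
```

Run:
```python
from h import *
s=manip.get_state();print(s["moment"],s["contact_force"],s["position"],s["clock"])
p=manip.get_image("scene"); crop(p,"f9s",320,140,420,260,6)
p=manip.get_image("wrist"); crop(p,"f9",180,120,460,340,2.8)
```

```text
[-6.26840375e-05 -8.26441412e-02  4.08014126e-02] [ 0.04428884  0.42790521 -3.27789653] [0.52228823 0.21686968 0.14717835] 28.9
```

View pics/f9.png

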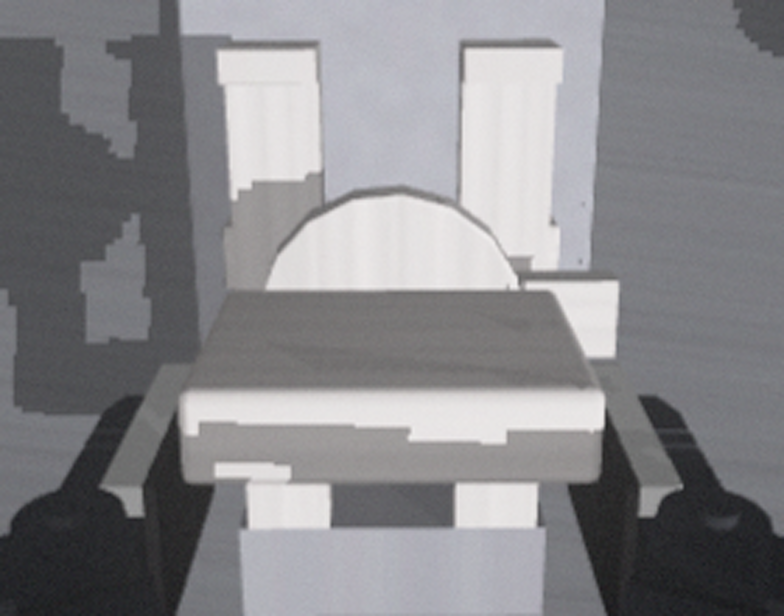

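View pics/f9s.png

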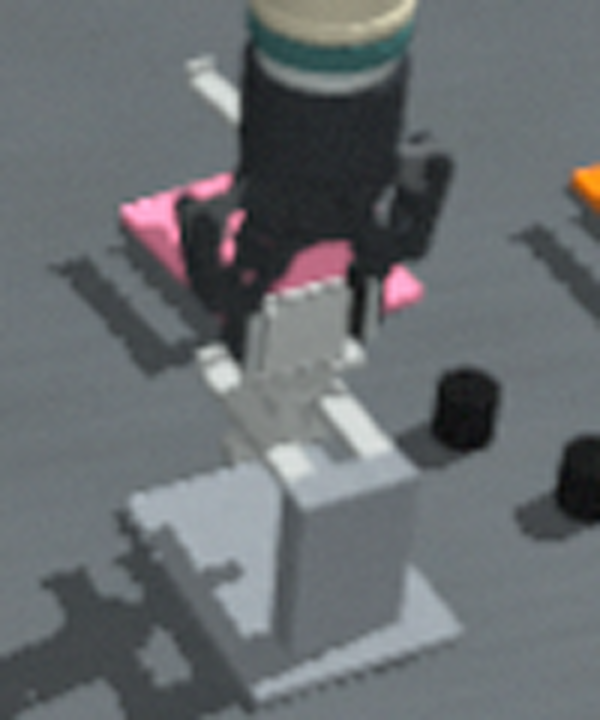

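Call:
{"method": "step_arm", "body": {
  "targets": [
    [[3,0,0],0],
    [[6,0,0],0],
    [[9,0,0],0],
    [[9,0,0],0]
  ]
}}

```text
clock: 29.4
position: [0.521, 0.2167, 0.1376]
ee_rot: [0.705, -0.045, 0.706, 0.045]
contact_force: [-0.6, -0.5, -3.1]
width: 0.0551
```

Run:
```python
from h import *
s=manip.get_state();print(s["moment"],s["contact_force"],s["position"],s["clock"])
```

```text
[0.01163674 0.02018409 0.03969168] [-0.5503657  -0.50033094 -3.14006123] [0.52097351 0.21667717 0.13759689] 29.4
```

Still carrying the key's full weight, so I'll lower it in small steps.

Call:
{"method": "step_arm", "body": {
  "targets": [
    [[1,0,0],0],
    [[2,0,0],0],
    [[2,0,0],0]
  ]
}}

```text
clock: 29.7
position: [0.5215, 0.2168, 0.1362]
ee_rot: [0.706, -0.045, 0.706, 0.045]
contact_force: [-1.5, -0.1, -2.3]
width: 0.0554
```

Call:
{"method": "step_arm", "body": {
  "targets": [
    [[1,0,0],0],
    [[1.5,0,0],0],
    [[1.5,0,0],0]
  ]
}}

```text
clock: 30.0
position: [0.5215, 0.2168, 0.1347]
ee_rot: [0.706, -0.045, 0.706, 0.045]
contact_force: [-1.1, 0.4, -2.8]
width: 0.0549
```

Call:
{"method": "step_arm", "body": {
  "targets": [
    [[1,0,0],0],
    [[1.5,0,0],0],
    [[1.5,0,0],0]
  ]
}}

```text
clock: 30.3
position: [0.5218, 0.2168, 0.1336]
ee_rot: [0.706, -0.045, 0.705, 0.045]
contact_force: [-0.3, -0.9, -1.4]
width: 0.0553
```

Call:
{"method": "step_arm", "body": {
  "targets": [
    [[1,0,0],0],
    [[1.5,0,0],0],
    [[1.5,0,0],0]
  ]
}}

```text
clock: 30.6
position: [0.5221, 0.2169, 0.1334]
ee_rot: [0.706, -0.045, 0.705, 0.045]
contact_force: [-0.9, -0.9, 5.8]
width: 0.0554
```

Run:
```python
from h import *
s=manip.get_state();print(s["moment"],s["contact_force"],s["position"],s["clock"])
p=manip.get_image("scene"); crop(p,"f10s",320,140,420,260,6)
p=manip.get_image("wrist"); crop(p,"f10",180,120,460,340,2.8)
```

```text
[-0.11024092  0.42097228  0.03775961] [-0.87930883 -0.89586703  5.81416473] [0.52211873 0.21690323 0.13335069] 30.6
```

View pics/f10.png

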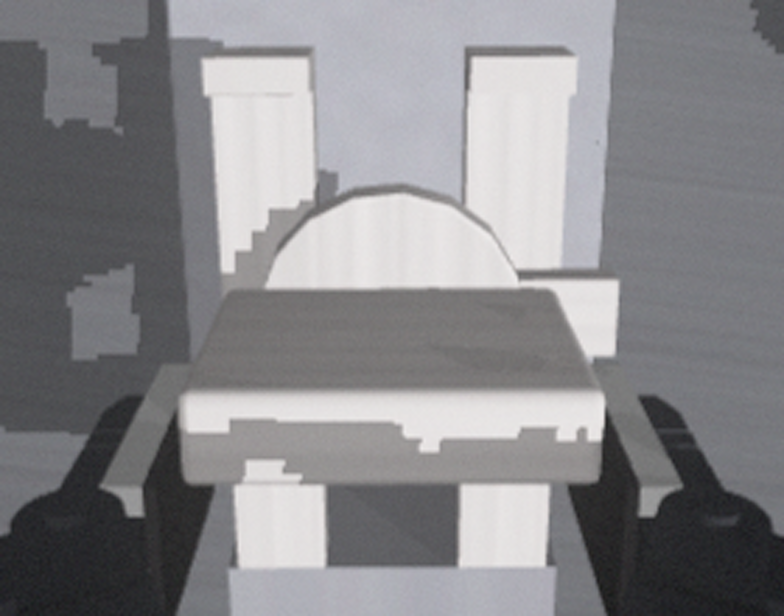

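View pics/f10s.png

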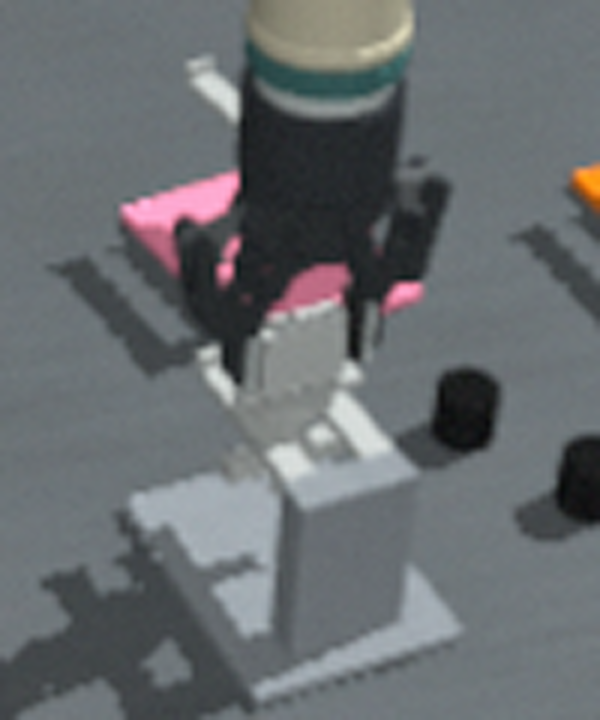

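Contact: the collar sits on the arms, centred between them, and the force has gone to +5.8 N. I'll release.

Call:
{"method": "step_arm", "body": {
  "targets": [
    [[0,0,0],0],
    [[-0.5,0,0],0],
    [[-0.5,0,0],0],
    [[-0.5,0,0],0],
    [[-0.5,0,0],0],
    [[-0.5,0,0],0]
  ],
  "grip": 0
}}

```text
clock: 31.3
position: [0.5216, 0.2168, 0.1321]
ee_rot: [0.706, -0.045, 0.706, 0.045]
contact_force: [-1.2, 0.2, 0.1]
width: 0.0851
```

Call:
{"method": "step_arm", "body": {
  "targets": [
    [[-20,0,0],0],
    [[-50,0,0],0],
    [[-90,0,0],0],
    [[-130,0,-30],0],
    [[-130,0,-80],0],
    [[-130,0,-80],0]
  ]
}}

```text
clock: 31.9
position: [0.4357, 0.2057, 0.2629]
ee_rot: [0.704, -0.045, 0.707, 0.045]
contact_force: [0.8, 0.0, -0.2]
width: 0.0857
```

Run:
```python
from h import *
s=manip.get_state();print(s["contact_force"],s["position"],s["clock"],s["width"])
p=manip.get_image("scene"); crop(p,"f11s",320,140,420,260,6); cv2.imwrite("pics/f11full.png",p["image"][:,:,::-1])
p=manip.get_image("wrist"); cv2.imwrite("pics/f11.png",p["image"][:,:,::-1])
```

```text
[ 0.79353111  0.02952251 -0.17677524] [0.43571356 0.20568075 0.2629122 ] 31.9 0.08574470117524512
```

View pics/f11.png

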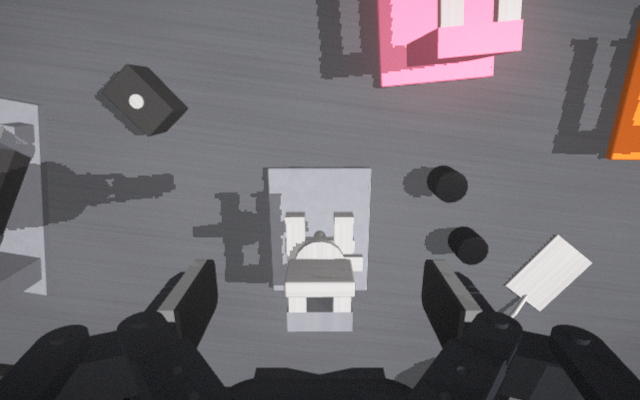

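View pics/f11s.png

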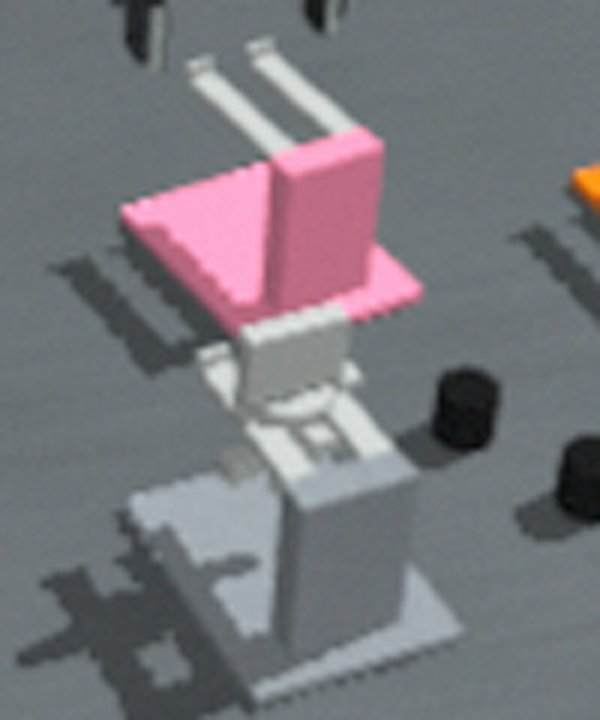

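View pics/f11full.png

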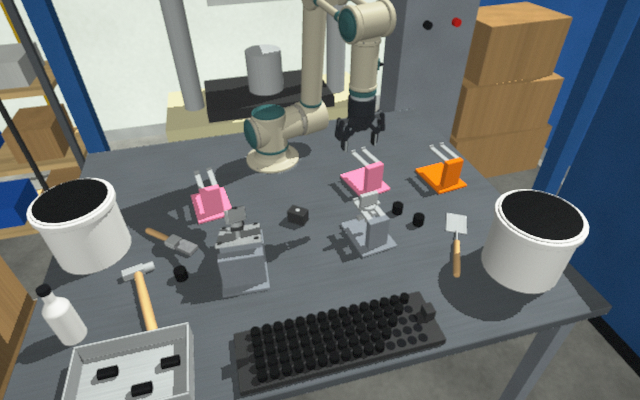

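Call:
{"method": "step_arm", "body": {
  "targets": [
    [[0,0,0],0],
    [[0,0,0],0],
    [[0,0,0],0],
    [[0,0,0],0],
    [[0,0,0],0]
  ]
}}

```text
clock: 32.5
position: [0.4426, 0.2067, 0.2619]
ee_rot: [0.705, -0.045, 0.706, 0.045]
contact_force: [-0.1, -0.1, 0.7]
width: 0.085
```

Run:
```python
from h import *
a=cv2.imread("pics/f11.png").astype(int)
p=manip.get_image("wrist"); b=p["image"][:,:,::-1].astype(int)
print("diff",np.abs(a-b)[180:340,260:380].mean())
f=np.load("fork.npy");Rf=R.from_euler('z',f[2]).as_matrix()
im=p["image"][:,:,::-1].copy()
def P(A): return proj(p,(np.array(A)/1e3)@Rf.T+[f[0],f[1],.112]).round().astype(int)
c=(0,0,255)
for h in (50,8): cv2.polylines(im,[P([(7,28,h),(7,-28,h),(-7,-28,h),(-7,28,h)])],True,c,1)
cv2.polylines(im,[P([(23*np.cos(t),23*np.sin(t),8) for t in np.linspace(0,6.28,40)])],True,c,1)
cv2.polylines(im,[P([(6.5*np.cos(t),6.5*np.sin(t),-64) for t in np.linspace(0,6.28,40)])],True,(0,255,0),1)
crop({"image":im[:,:,::-1]},"f12",240,160,400,340,3.3)
```

```text
diff 9.64673611111111
```

View pics/f12.png

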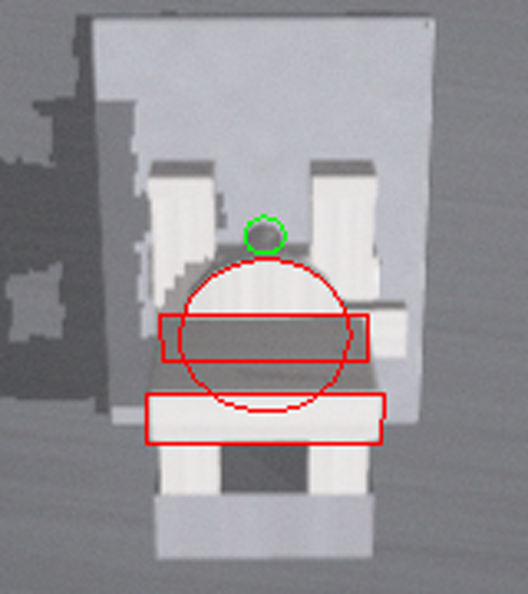

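Run:
```python
from h import *
p=manip.get_image("top"); 
for t in ["block","plug_a","mallet","brush","scraper"]:
    print(t,[(np.round(r["xyz"],3).tolist(),round(float(r["confidence"]),2)) for r in manip.search_frame(p,t)[:3]])
print(manip.get_state()["clock"]); print(manip.sign_off())
```

```text
block [([0.393, 0.017, 0.043], 0.68)]
plug_a [([0.444, 0.35, 0.035], 0.65)]
mallet [([0.578, -0.457, 0.023], 0.86)]
brush [([0.406, -0.372, 0.014], 0.74)]
scraper [([0.573, 0.501, 0.004], 0.61)]
32.85
the job is handed in; nothing more can be done
None
```

The key now hangs by its collar on the grey fork, upright and clear of the robot, and I handed the job in at 32.9 s. No verdict was reported.

**What I did:**
- **Lock screw:** I turned the bar clockwise to about 1.27 rad, read from the picture, which clears the keeper from the tab.
- **Turning the key:** I turned it a quarter turn anticlockwise, gripped its handle by the narrow edges and drew it out along the slot's z.
- **Hanging:** The tool could only point down, so the key came out tilted about 30 degrees. I stood it upright by pushing its head gently against the fork's lips (about 4 N), slid the stem in under the lips, lowered until the collar took the load, and let go.

**Last checks:**
- **Key pose:** With the gripper away, an outline of an upright key at the fork seat matched the picture at handle, collar and tail.
- **Loose things:** Block, mallet, brush and scraper were found within about 4 mm of their starting places. For the plugs the network reported only one at the end, and not one it had reported at the start. In the picture all three looked where they were.

**What failed or disagreed:**
- My first push on the handle with closed fingers tipped the key about 10 degrees sideways in its seat instead of turning it. I righted it by gripping the flat sides, then turned it.
- The screw lagged behind the tool and needed several re-grips.
- My check that the key was still, by comparing two pictures, was inconclusive because the arm was still settling between them.

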